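Put the dumbbell collars away in the stacking totes

TASK

Put the dumbbell collars away in the two grey stacking totes: the two star collars flat on the floor of the deep tote, one on each side of its divider, and the two ring collars flat on the floor of the shallow tote, again one on each side. The shallow tote must end up on top of the deep one, square to it and turned half round, so that it stands level on the ledges instead of nesting down into it. Leave the deep tote where it stands and do not disturb the other things on the shelf.

Things in the scene. Friction and masses are not known exactly. Their poses are not given: they have to be found in the camera images.
- star_a: First steel dumbbell star collar: flat nut with six rounded lobes round a 26 mm bore, 54 mm across lobe tips (51 mm over the valleys), 24 mm high, 0.24 kg, lying flat. Origin: centre of underside, z up, x through a lobe (lobes every 60 degrees). Both star collars are alike.
- star_b: Second steel dumbbell star collar: flat nut with six rounded lobes round a 26 mm bore, 54 mm across lobe tips (51 mm over the valleys), 24 mm high, 0.24 kg, lying flat. Origin: centre of underside, z up, x through a lobe (lobes every 60 degrees). Both star collars are alike.
- ring_a: First steel dumbbell ring collar: smooth ring, 38 mm outside, 26 mm bore, 22 mm high, 0.15 kg, lying flat; one dark thumbscrew sticks out along +x to 31 mm from the ring's centre (head 11 mm across, centred 11 mm up). Origin: centre of underside, z up. Take it across y, clear of the screw. Both ring collars are alike.
- ring_b: Second steel dumbbell ring collar: smooth ring, 38 mm outside, 26 mm bore, 22 mm high, 0.15 kg, lying flat; one dark thumbscrew sticks out along +x to 31 mm from the ring's centre (head 11 mm across, centred 11 mm up). Origin: centre of underside, z up. Take it across y, clear of the screw. Both ring collars are alike.
- deep_tote: Deep grey stacking tote, rim 234 x 152 mm, 65 high, 0.45 kg. Origin: underside centre, z up, x along its length; pull tab (to 133 mm) at the -x end. Floor 4 thick. Cross divider at x = 0, 12 thick, top at z 34. Compartment floors: |x| 6 to 79, |y| under 58. Rim opening 220 x 138. Ledges at z 55: tab end one, |y| under 18, |x| over 88; plain end two, |y| 30 to 52.
- shallow_tote: Shallow tote, plan, axes, floor and compartments as the deep one, 45 mm high, 0.25 kg, empty. Lift by its divider (12 thick, top z 37). Foot 204 x 122: 8 mm spare all round in the deep rim. Turned (x axes opposed) it stands on the ledges, underside 55 mm above the deep one's; unturned it sinks 16 mm lower. Both tabs start roughly towards the robot.
- polish_tin: Bystander: round dark shoe-polish tin, 70 mm across, 22 mm high, closed, no hole, loose among the collars. Origin: centre of its underside.
- padlock: Bystander: brass padlock lying flat among the collars, body 36 x 42 x 19 mm, steel shackle towards its +x, loose. Origin: on the shelf surface below its middle.
- pushup_handle: Bystander: blue push-up handle with rubber feet, 150 x 204 mm, 128 mm high, at the robot's left edge of the shelf, loose. Origin: centre of its underside.
- shaker: Bystander: green plastic shaker cup with a black lid, 96 mm across, 195 mm high, at the robot's right, loose. Origin: centre of its underside.
There are look-alikes about, which are no part of the job. What is shaped like the star_b but green or pink is not meant.

How it is judged (in metres and radians):
At the end, for the whole second after the job is handed in: Star collars flat on the deep tote's floor, ring collars flat on the shallow one's, one per compartment; the shallow tote level (0.05 rad) on the deep one's ledges, underside 51-60 mm above the other's, centred to 12 mm, in line to 0.12 rad; deep tote level on the shelf; all released, at rest (z of star_a in the frame of deep_tote between -0.002 and 0.012 m and y of star_a in the frame of deep_tote between -0.06 and 0.06 m and angle between each of star_a, star_b, ring_a, ring_b's own z axis and vertical below 0.15 rad and z of star_b in the frame of deep_tote between -0.002 and 0.012 m and y of star_b in the frame of deep_tote between -0.06 and 0.06 m and ((x of star_a in the frame of deep_tote between 0.02 and 0.09 m and x of star_b in the frame of deep_tote between -0.09 and -0.02 m) or (x of star_a in the frame of deep_tote between -0.09 and -0.02 m and x of star_b in the frame of deep_tote between 0.02 and 0.09 m)) and z of ring_a in the frame of shallow_tote between -0.002 and 0.012 m and y of ring_a in the frame of shallow_tote between -0.06 and 0.06 m and z of ring_b in the frame of shallow_tote between -0.002 and 0.012 m and y of ring_b in the frame of shallow_tote between -0.06 and 0.06 m and ((x of ring_a in the frame of shallow_tote between 0.02 and 0.09 m and x of ring_b in the frame of shallow_tote between -0.09 and -0.02 m) or (x of ring_a in the frame of shallow_tote between -0.09 and -0.02 m and x of ring_b in the frame of shallow_tote between 0.02 and 0.09 m)) and z of shallow_tote in the frame of deep_tote between 0.051 and 0.06 m and x of shallow_tote in the frame of deep_tote between -0.012 and 0.012 m and y of shallow_tote in the frame of deep_tote between -0.012 and 0.012 m and angle between the x axis of shallow_tote and the x axis of deep_tote, either way round below 0.12 rad and angle between shallow_tote's own z axis and vertical below 0.05 rad and angle between deep_tote's own z axis and vertical below 0.03 rad and height (world z) of deep_tote below 0.01 m and linear speed of each of star_a, star_b, ring_a, ring_b, shallow_tote, deep_tote below 0.02 m/s); the robot touches nothing.
It fails at once if the shoe-polish tin is shifted by more than 30 mm or knocked over (distance of polish_tin from where it was at the start of the episode above 0.03 m or angle between polish_tin's own z axis and vertical above 0.5 rad).
It fails at once if the padlock is shifted by more than 30 mm or knocked over (distance of padlock from where it was at the start of the episode above 0.03 m or angle between padlock's own z axis and vertical above 0.5 rad).
It fails at once if the push-up handle is shifted by more than 30 mm or knocked over (distance of pushup_handle from where it was at the start of the episode above 0.03 m or angle between pushup_handle's own z axis and vertical above 0.5 rad).
It fails at once if the shaker cup is shifted by more than 30 mm or knocked over (distance of shaker from where it was at the start of the episode above 0.03 m or angle between shaker's own z axis and vertical above 0.5 rad).
It fails at once if the deep tote is moved from its spot by more than 40 mm (distance of deep_tote from where it was at the start of the episode above 0.04 m).
It also fails if it takes over 141 s, if anything falls off the work surface, if the arm or the gripper's body presses on something with over 40 N, if the wrist force passes 120 N, or if a joint passes its speed limit or range.

ROBOT

A 7-joint arm with a two-finger parallel gripper is mounted at the origin on the work surface. World frame = base frame: x ahead of the robot, y to its left, z up, the work surface at z = 0. Lengths are in m, angles in degrees, forces in N, time in s.
With the tool pointing down it reaches from about 0.4 to 0.85 m from the base axis. Payload 10.4 kg.
Tool frame: the origin (TCP) lies at the very end of the fingers, on their centre line; the grasp point (between the pads) lies 19 mm behind it; z points along the fingers, y is the line along which they close (so a half turn about z gives the same grasp; the last joint's range is limited). The gripper opens to 85 mm and grips with 20 to 120 N. Pads are 22 mm wide; open, the fingers measure 114 mm over their backs; the gripper's body (76 mm by 85 mm) begins 54 mm behind the grasp point. The pads swing forward as they close: fully open they stand 13 mm farther back than shut.
Start: joints at [-69.821, 19.034, -3.707, 83.658, 1.238, 77.344, -5.071], TCP at [0.229, 0.582, 0.231] pointing down, gripper open.
Joint ranges: [-148.97, 148.97], [-28.65, 121.19], [-84.17, 76.75], [9.2, 138.47], [-72.65, 252.65], [3.7, 117.97], [-149.18, 149.18]. Speed limits (degrees/s): [127.2, 127.2, 159.86, 159.86, 180, 180, 180].

INTERFACE

Orientations are given as a 3x3 rotation matrix whose columns are the frame's x, y, z axes.
In Python, from cell import readout, eyes, hand_in gives the robot as it stands.
- The arm moves only by the tool arm_command, never from a script. Its argument "steps" is a list of rows, each an object of numbers: "tx", "ty", "tz": the shift along the tool's x, y, z each as a share of 0.025 m, from -1 to 1; "rx", "ry", "rz": the turn, a rotation vector about the tool's x, y, z each as a share of 6 degrees, from -1 to 1; "claw": the closure, from 0 (fully open) to 1 (shut). In form: [{"tx": .., "ty": .., "tz": .., "rx": .., "ry": .., "rz": .., "claw": ..}, ...]. A call has 1 to 8 rows; each row shifts and turns the commanded pose from where the row before left it, along the tool's axes as they then stand; what a row does not reach is not made up. A row lasts 1/12 s, in which the tool goes at most 41.7 mm and 7.16 degrees, less where a joint would pass 70% of its speed; a pose out of reach is approached as far as the arm can. A call with a number of a shift or a turn outside -1 to 1 is refused whole. A call with a gripper value outside its range is refused whole. The fingers move at their own pace and stop on an object; "squeeze" is the grip in N (left out, the last holds). Time passes only in rows, so rows that do not move let the fingers close. It gives the time, the measured TCP pose, the force, the opening and the grip force at its end, in the units of the state.
- readout.read_state(): the state, without advancing time (a new reading comes with each control period).
- eyes.snapshot(name): name is "scene" or "top" or "wrist"; returns (picture, depth): 400x640x3 uint8, red, green, blue; 400x640 float32, m along the optical axis (not along the pixel's ray), 0 where there is no reading.
- eyes.camera_info(name): a dict with "camera_matrix" (3x3 intrinsics, pixels), "extrinsics" (4x4, takes a point from camera to world coordinates). Camera axes: x right, y down, z forward; pixel columns grow to the right and rows downward; lengths in m; the calibration is good to about 2 mm. A picture is of the moment at which its call begins: read the wrist's pose just before it. camera_info takes no time and is no camera call; for the wrist camera it gives the pose at the moment of the call.
- hand_in(): hands the job in; it is judged then, once.
The state is a dict: "t": time; "joints": joint angles; "joint_vel": joint speeds; "effort": joint torques, N m; "eef_pos": TCP position; "ee_rot": TCP orientation; "wrist_force": force on the tool from outside, world axes, zero at the start; "torque": the same for the moment, N m; "gripper_width": opening from 0.0 (shut) to 1.0 (fully open); "finger_force": force on a finger pad.
Only numpy, scipy, OpenCV 4.12 (cv2) and the standard library are available. Lean on these libraries where they do the work, as an engineer would, in place of code of your own. Each camera call takes 0.05 s, during which the arm holds its last target. There are 200 camera calls.

## Working session

There is one attempt and no reset: what is moved stays moved. The work goes in short steps, Python scripts to look and compute and a tool call to move; the robot and the scene stay as the last step left them, time stands still between calls to the robot, and variables do not carry over. Pictures are saved under pics/ and viewed, at most 14 in all, crops included, and the job is handed in when it is done.

Besides the shell and the picture viewer there is one more tool, called by a JSON object that holds its "method" and its "body". arm_command: Moves the arm, as the interface text tells. Its arguments: {"type":"object","properties":{"steps":{"type":"array","items":{"type":"object","properties":{"tx":{"type":"number","minimum":-1,"maximum":1},"ty":{"type":"number","minimum":-1,"maximum":1},"tz":{"type":"number","minimum":-1,"maximum":1},"rx":{"type":"number","minimum":-1,"maximum":1},"ry":{"type":"number","minimum":-1,"maximum":1},"rz":{"type":"number","minimum":-1,"maximum":1},"claw":{"type":"number"}}}},"squeeze":{"type":"number"}},"required":["steps"]}

```bash
ls; mkdir -p pics; python3 - <<'E'
from cell import readout, eyes
import cv2,numpy as np
s=readout.read_state();print(s)
for n in("top","scene"):
    p,d=eyes.snapshot(n);cv2.imwrite(f"pics/{n}0.png",p[:,:,::-1]);np.savez(f"pics/{n}0.npz",p=p,d=d)
    i=eyes.camera_info(n);print(n,np.round(i["camera_matrix"],1).tolist(),np.round(i["extrinsics"],3).tolist())
E
```

```text
pics
{'t': 0.0, 'joints': array([-69.8190675 ,  19.07099357,  -3.70610046,  83.7053507 ,
         1.2373734 ,  77.34304482,  -5.07208978]), 'joint_vel': array([-0.03380225, -0.04851224,  0.01878784, -0.04610845, -0.00633409,
       -0.03044064, -0.04075824]), 'effort': array([-3.32526934e-04, -6.25441718e+01,  4.89502237e-02, -3.91594577e+01,
        1.61654188e-02,  9.98968579e-03,  2.39245594e-05]), 'eef_pos': array([0.2286954 , 0.58125952, 0.23053203]), 'ee_rot': array([[-9.30564826e-01,  3.66126897e-01, -4.46279143e-04],
       [ 3.66127163e-01,  9.30563900e-01, -1.31485581e-03],
       [-6.61128200e-05, -1.38695349e-03, -9.99999036e-01]]), 'wrist_force': array([ 1.20597591,  0.14972745, -0.38692549]), 'torque': array([-0.03681367,  0.00422329,  0.04703324]), 'finger_force': 0.0, 'gripper_width': 1.0028512285713624}
top [[510.8, 0.0, 321.5], [0.0, 510.8, 203.4], [0.0, 0.0, 1.0]] [[-0.007, -0.99, 0.141, 0.316], [-1.0, 0.009, 0.016, -0.002], [-0.017, -0.14, -0.99, 1.853], [0.0, 0.0, 0.0, 1.0]]
scene [[373.3, 0.0, 322.5], [0.0, 373.3, 206.7], [0.0, 0.0, 1.0]] [[-0.698, 0.442, -0.564, 1.336], [0.716, 0.423, -0.555, 0.718], [-0.007, -0.791, -0.612, 0.832], [0.0, 0.0, 0.0, 1.0]]
```

```bash
python3 - <<'E'
import cv2
a=cv2.imread("pics/top0.png");cv2.imwrite("pics/top0b.png",cv2.resize(a,(800,500),interpolation=cv2.INTER_CUBIC))
E
```

```text
(no output)
```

View pics/top0.png

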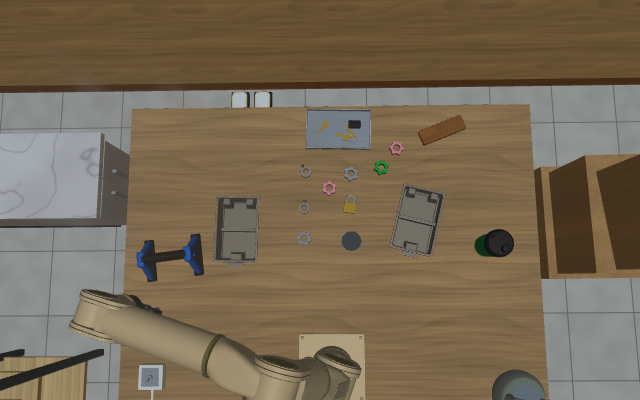

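View pics/scene0.png

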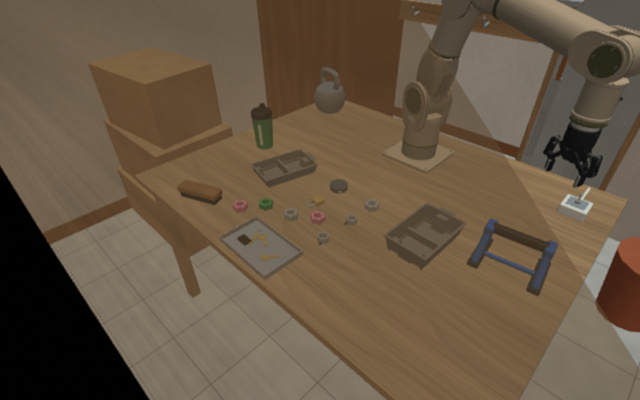

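The top view shows totes at (237,230) and (417,220). Silver stars are at (304,239) and (350,173), and rings at (306,172) and (304,207). The star look-alikes are pink at (329,188) and (397,148), and green at (381,168). I'll enlarge this and check depth.

```bash
cat > h.py <<'E'
import numpy as np,cv2
from cell import readout,eyes
def world(name,d,info=None):
    i=info or eyes.camera_info(name);K=np.array(i["camera_matrix"]);E=np.array(i["extrinsics"])
    v,u=np.mgrid[:400,:640];c=np.stack([(u-K[0,2])/K[0,0]*d,(v-K[1,2])/K[1,1]*d,d],-1)
    return c@E[:3,:3].T+E[:3,3]
E
python3 - <<'E'
from h import *
z=np.load("pics/top0.npz");p,d=z["p"],z["d"];W=world("top",d)
cv2.imwrite("pics/c1.png",cv2.resize(p[150:275,200:450,::-1],(800,400),interpolation=cv2.INTER_CUBIC))
for n,(u0,u1,v0,v1,zl) in dict(T1=(208,268,190,272,.02),T2=(380,450,178,265,.02),starN=(292,316,228,250,.012),starF=(340,361,163,183,.012),ringF=(296,315,163,180,.012),ringN=(295,314,199,216,.012),tin=(338,366,228,254,.01),lock=(340,360,195,216,.01)).items():
    w=W[v0:v1,u0:u1].reshape(-1,3);m=(w[:,2]>zl)&(w[:,2]<.1);w=w[m]
    r=cv2.minAreaRect((w[:,:2]*1000).astype(np.float32))
    print(n,len(w),np.round(w.mean(0),4),"zmax",np.round(np.percentile(w[:,2],[50,95]),3),np.round(r[0],1),np.round(r[1],1),round(r[2],1))
print(W[300,250])
E
```

```text
T1 1307 [0.4842 0.3399 0.0512] zmax [0.056 0.069] [476.1 328.5] [153.7 248.5] 89.2
T2 1097 [ 0.5089 -0.3181  0.0388] zmax [0.04  0.051] [ 504.  -310.7] [153.2 251.2] 75.9
starN 103 [0.4498 0.0935 0.0232] zmax [0.023 0.032] [449.3  97. ] [55.7 56.8] 61.7
starF 107 [ 0.6863 -0.0789  0.0231] zmax [0.023 0.03 ] [687.2 -78.9] [50.3 51.4] 12.3
ringF 55 [0.6967 0.086  0.0209] zmax [0.02 0.03] [701.1  86.4] [48.9 34.6] 7.9
ringN 57 [0.5636 0.0916 0.0191] zmax [0.019 0.027] [567.6  90.8] [36.1 45.2] 87.1
tin 315 [ 0.4399 -0.0767  0.0214] zmax [0.022 0.029] [436.7 -82.4] [92.8 81.5] 81.1
lock 141 [ 0.5665 -0.0741  0.0184] zmax [0.018 0.026] [571.  -77.9] [52.3 71.2] 85.4
[0.23256915 0.28491921 0.00781697]
```

View pics/c1.png

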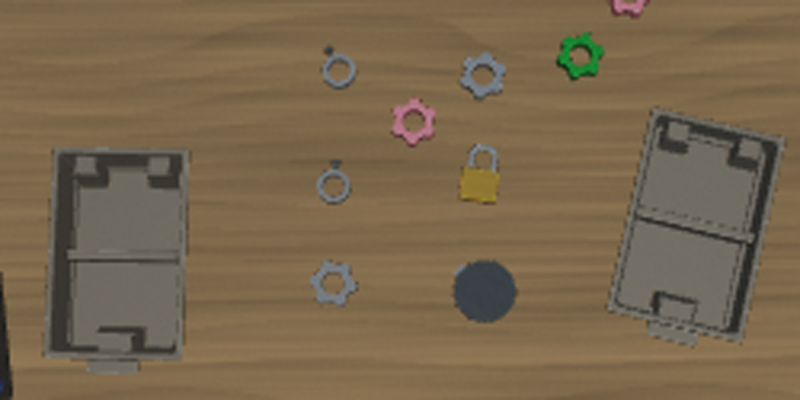

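The left tote is the deep one: its rim is about 65 mm high at (237,230), with the tab towards the robot. The right tote is the shallow one, about 45 mm high. The stars meant are the silver ones at crop (333,284) and (482,75); the pink and green ones are not. The rings are at crop (338,70) and (333,185), with their screws pointing up in the image (+x). First I move above the near star.

{"method": "arm_command", "body": {"steps": [{"rz": -0.9, "claw": 0}, {"rz": -0.9}, {"rz": -0.9}, {"rz": -0.9}, {"tx": -0.44, "ty": -0.97}, {"tx": -0.44, "ty": -0.97}, {"tx": -0.44, "ty": -0.97}, {"tx": -0.44, "ty": -0.97}]}}

```text
invalid input
```

{"method": "arm_command", "body": {"steps": [{"tx": -0.44, "ty": -0.97}, {"tx": -0.44, "ty": -0.97}, {"tx": -0.44, "ty": -0.97}, {"tx": -0.44, "ty": -0.97}, {"tx": -0.44, "ty": -0.97}, {"tx": -0.44, "ty": -0.97}, {"tx": -0.44, "ty": -0.97}, {"tx": -0.44, "ty": -0.97}]}}

```text
invalid input
```

{"method": "arm_command", "body": {"steps": [{"tx": -0.44, "ty": -0.97}, {"tx": -0.44, "ty": -0.97}, {"tx": -0.44, "ty": -0.97}, {"tx": -0.44, "ty": -0.97}, {"tx": -0.44, "ty": -0.97}, {"tx": -0.44, "ty": -0.97}, {"tx": -0.44, "ty": -0.97}, {"tx": -0.44, "ty": -0.97}]}}

```text
invalid input
```

{"method": "arm_command", "body": {"steps": [{"tx": 0, "ty": 0, "tz": 0, "rx": 0, "ry": 0, "rz": -0.9, "claw": 0}, {"tx": 0, "ty": 0, "tz": 0, "rx": 0, "ry": 0, "rz": -0.9, "claw": 0}, {"tx": 0, "ty": 0, "tz": 0, "rx": 0, "ry": 0, "rz": -0.9, "claw": 0}, {"tx": 0, "ty": 0, "tz": 0, "rx": 0, "ry": 0, "rz": -0.9, "claw": 0}]}}

```text
t: 0.43
eef_pos: [0.2287, 0.5814, 0.2308]
ee_rot: [[-1.0, -0.007, -0.0], [-0.007, 1.0, -0.001], [0.0, -0.001, -1.0]]
wrist_force: [-0.5, -0.0, -0.4]
gripper_width: 0.999
finger_force: 0.0
```

{"method": "arm_command", "body": {"steps": [{"tx": -0.44, "ty": -0.97, "tz": 0, "rx": 0, "ry": 0, "rz": 0, "claw": 0}, {"tx": -0.44, "ty": -0.97, "tz": 0, "rx": 0, "ry": 0, "rz": 0, "claw": 0}, {"tx": -0.44, "ty": -0.97, "tz": 0, "rx": 0, "ry": 0, "rz": 0, "claw": 0}, {"tx": -0.44, "ty": -0.97, "tz": 0, "rx": 0, "ry": 0, "rz": 0, "claw": 0}, {"tx": -0.44, "ty": -0.97, "tz": 0, "rx": 0, "ry": 0, "rz": 0, "claw": 0}, {"tx": -0.44, "ty": -0.97, "tz": 0, "rx": 0, "ry": 0, "rz": 0, "claw": 0}, {"tx": -0.44, "ty": -0.97, "tz": 0, "rx": 0, "ry": 0, "rz": 0, "claw": 0}]}}

```text
t: 1.02
eef_pos: [0.3064, 0.4106, 0.231]
ee_rot: [[-1.0, -0.002, -0.0], [-0.002, 1.0, -0.0], [0.0, -0.0, -1.0]]
wrist_force: [0.3, 0.1, 0.1]
gripper_width: 0.999
finger_force: 0.0
```

```bash
cat >> h.py <<'E'
def snap(n):
    s=readout.read_state();i=eyes.camera_info("wrist");p,d=eyes.snapshot("wrist")
    cv2.imwrite(f"pics/{n}.png",p[:,:,::-1]);W=world("wrist",d,i);np.savez(f"pics/{n}.npz",p=p,W=W)
    return s,p,W,i
def plan(x,y,z,yaw=None):
    s=readout.read_state();R=s["ee_rot"];P=s["eef_pos"];c=np.degrees(np.arctan2(R[1,1],R[0,1]))
    yaw=c if yaw is None else yaw;a=np.radians(yaw)
    ty=np.array([np.cos(a),np.sin(a)]);tx=np.array([-ty[1],ty[0]]);D=np.array([x,y,z])-P
    print("t",round(s["t"],2),"pos",P.round(4),"yaw_y",c.round(1),"j",s["joints"].round(0),"w",round(s["gripper_width"],2))
    print("rz rows",round((c-yaw)/6,2),"then tx,ty,tz",(np.array([D[:2]@tx,D[:2]@ty,-D[2]])/.025).round(2))
E
python3 - <<'E'
from h import *
s,p,W,i=snap("w0");print(np.round(i["camera_matrix"],0).tolist(),np.round(i["extrinsics"],3).tolist());plan(.449,.095,.2)
# tote
w=W.reshape(-1,3);m=(w[:,2]>.055)&(w[:,2]<.075)&(w[:,0]>.3)&(w[:,1]>.2)&(w[:,1]<.46);print(m.sum(),w[m].min(0),w[m].max(0))
E
```

```text
[[333.0, 0.0, 316.0], [0.0, 333.0, 204.0], [0.0, 0.0, 1.0]] [[-0.001, 0.947, 0.322, 0.224], [1.0, 0.001, 0.0, 0.411], [-0.0, 0.322, -0.947, 0.374], [0.0, 0.0, 0.0, 1.0]]
t 1.07 pos [0.3099 0.406  0.2312] yaw_y 89.8 j [-56.   5.  -2. 101.   0.  75.  32.] w 1.0
rz rows 0.0 then tx,ty,tz [ -5.61 -12.42   1.25]
3876 [0.3498615  0.25783306 0.05500357] [0.58012656 0.4112824  0.06743795]
```

View pics/w0.png

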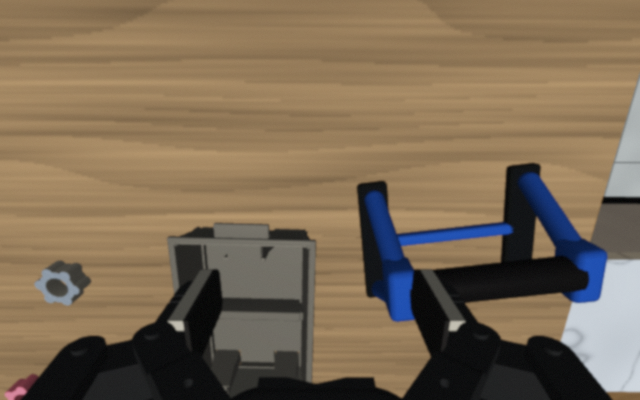

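The wrist view shows the deep tote at (240,310) with its tab towards the robot, the near star at (63,285) and the handle on the right. I go on to the star.

{"method": "arm_command", "body": {"steps": [{"tx": -0.43, "ty": -0.96, "tz": 0, "rx": 0, "ry": 0, "rz": 0, "claw": 0}, {"tx": -0.43, "ty": -0.96, "tz": 0, "rx": 0, "ry": 0, "rz": 0, "claw": 0}, {"tx": -0.43, "ty": -0.96, "tz": 0, "rx": 0, "ry": 0, "rz": 0, "claw": 0}, {"tx": -0.43, "ty": -0.96, "tz": 0, "rx": 0, "ry": 0, "rz": 0, "claw": 0}, {"tx": -0.43, "ty": -0.96, "tz": 0, "rx": 0, "ry": 0, "rz": 0, "claw": 0}, {"tx": -0.43, "ty": -0.96, "tz": 0, "rx": 0, "ry": 0, "rz": 0, "claw": 0}, {"tx": -0.43, "ty": -0.96, "tz": 0, "rx": 0, "ry": 0, "rz": 0, "claw": 0}, {"tx": -0.43, "ty": -0.96, "tz": 0, "rx": 0, "ry": 0, "rz": 0, "claw": 0}]}}

```text
t: 1.73
eef_pos: [0.3928, 0.219, 0.2311]
ee_rot: [[-1.0, -0.002, -0.0], [-0.002, 1.0, -0.0], [0.0, -0.0, -1.0]]
wrist_force: [0.3, -0.9, 1.1]
gripper_width: 0.997
finger_force: 0.0
```

{"method": "arm_command", "body": {"steps": [{"tx": -0.43, "ty": -0.96, "tz": 0, "rx": 0, "ry": 0, "rz": 0, "claw": 0}, {"tx": -0.43, "ty": -0.96, "tz": 0, "rx": 0, "ry": 0, "rz": 0, "claw": 0}, {"tx": -0.43, "ty": -0.96, "tz": 0, "rx": 0, "ry": 0, "rz": 0, "claw": 0}, {"tx": -0.43, "ty": -0.96, "tz": 0, "rx": 0, "ry": 0, "rz": 0, "claw": 0}, {"tx": -0.43, "ty": -0.96, "tz": 0, "rx": 0, "ry": 0, "rz": 0, "claw": 0}, {"tx": 0, "ty": 0, "tz": 0, "rx": 0, "ry": 0, "rz": 0, "claw": 0}]}}

```text
t: 2.23
eef_pos: [0.4481, 0.0956, 0.2313]
ee_rot: [[-1.0, 0.004, 0.0], [0.004, 1.0, -0.001], [-0.0, -0.001, -1.0]]
wrist_force: [-0.6, -0.1, 0.1]
gripper_width: 0.998
finger_force: 0.0
```

```bash
cat >> h.py <<'E'
def blobs(W,p,zlo,zhi,box,minn=60):
    x0,x1,y0,y1=box
    m=(W[...,2]>zlo)&(W[...,2]<zhi)&(W[...,0]>x0)&(W[...,0]<x1)&(W[...,1]>y0)&(W[...,1]<y1)
    n,L=cv2.connectedComponents(m.astype(np.uint8))
    for k in range(1,n):
        w=W[L==k]
        if len(w)<minn: continue
        c,r=cv2.minEnclosingCircle((w[:,:2]*1000).astype(np.float32));v,u=np.argwhere(L==k).mean(0)
        (ca,_,_)=cv2.minAreaRect((w[:,:2]*1000).astype(np.float32))
        # angles of farthest points
        q=w[:,:2]*1000-np.array(c);rr=np.hypot(*q.T);a=np.degrees(np.arctan2(q[:,1],q[:,0]))
        far=rr>np.percentile(rr,85);ph=np.degrees(np.angle(np.exp(6j*np.radians(a[far])).mean()))/6
        fa=np.degrees(np.angle(np.exp(1j*np.radians(a[rr>.93*r])).mean()))
        print("px",int(u),int(v),"n",len(w),"circ",np.round(c,1),round(r,1),"z",np.median(w[:,2]).round(4),"lobe",round(ph,1),"far",round(fa),"rgb",p[L==k].mean(0).round())
E
python3 - <<'E'
from h import *
s,p,W,i=snap("w1");plan(.449,.095,.2);blobs(W,p,.014,.035,(.3,.8,-.2,.2))
E
```

```text
t 2.28 pos [0.4472 0.0981 0.2312] yaw_y 89.9 j [-37.  -3.  18. 109.   1.  74.  71.] w 1.0
rz rows 0.0 then tx,ty,tz [-0.07 -0.12  1.25]
px 160 162 n 3343 circ [439.5 -73.2] 35.7 z 0.0222 lobe -8.8 far 87 rgb [49. 57. 62.]
px 316 172 n 1172 circ [450.8  96.7] 26.8 z 0.0241 lobe 20.3 far 179 rgb [122. 129. 137.]
px 180 261 n 975 circ [560.9 -68.4] 25.9 z 0.0191 lobe -9.0 far 148 rgb [153. 126.  62.]
px 316 262 n 543 circ [567.2  95.4] 25.2 z 0.0216 lobe -7.9 far 174 rgb [103. 108. 110.]
px 244 313 n 944 circ [633.3   4.9] 26.8 z 0.0237 lobe -4.8 far 153 rgb [163.  97. 112.]
px 312 351 n 474 circ [699.8  92.2] 25.6 z 0.0211 lobe 23.7 far -156 rgb [ 98. 101. 102.]
```

View pics/w1.png

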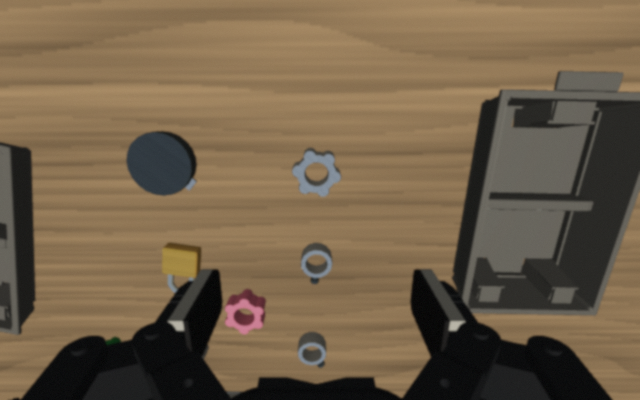

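The near star is at (316,172), centred (0.451, 0.097), radius 27 mm and z 24 mm, as it should be. I grip it across the valleys at yaw 110.

```bash
python3 - <<'E'
from h import *
plan(.4508,.0967,.002,110.3)
z=np.load("pics/w1.npz");W=z["W"];w=W.reshape(-1,3)
m=(w[:,2]>.062)&(w[:,2]<.069)&(w[:,1]>.2)&(w[:,0]<.65);w=w[m]
h=cv2.minAreaRect((w[:,:2]*1000).astype(np.float32));print(len(w),h,w.min(0),w.max(0))
E
```

```text
t 2.28 pos [0.4472 0.0981 0.2312] yaw_y 89.9 j [-37.  -3.  18. 109.   1.  74.  71.] w 1.0
rz rows -3.41 then tx,ty,tz [-0.11 -0.1   9.17]
6565 ((476.29296875, 332.6849365234375), (153.631591796875, 250.45556640625), 88.56378173828125) [0.35110953 0.25369477 0.06200287] [0.60262109 0.4096996  0.06847699]
```

{"method": "arm_command", "body": {"steps": [{"tx": 0, "ty": 0, "tz": 0.9, "rx": 0, "ry": 0, "rz": -0.85, "claw": 0}, {"tx": 0, "ty": 0, "tz": 0.9, "rx": 0, "ry": 0, "rz": -0.85, "claw": 0}, {"tx": 0, "ty": 0, "tz": 0.9, "rx": 0, "ry": 0, "rz": -0.85, "claw": 0}, {"tx": 0, "ty": 0, "tz": 0.9, "rx": 0, "ry": 0, "rz": -0.85, "claw": 0}, {"tx": -0.11, "ty": -0.1, "tz": 0.9, "rx": 0, "ry": 0, "rz": 0, "claw": 0}, {"tx": 0, "ty": 0, "tz": 0.9, "rx": 0, "ry": 0, "rz": 0, "claw": 0}, {"tx": 0, "ty": 0, "tz": 0.9, "rx": 0, "ry": 0, "rz": 0, "claw": 0}]}}

```text
t: 2.87
eef_pos: [0.4496, 0.1, 0.0726]
ee_rot: [[-0.936, -0.352, -0.0], [-0.352, 0.936, 0.0], [0.0, 0.0, -1.0]]
wrist_force: [-0.5, -0.1, 1.0]
gripper_width: 0.996
finger_force: 0.0
```

{"method": "arm_command", "body": {"steps": [{"tx": 0, "ty": 0, "tz": 0.9, "rx": 0, "ry": 0, "rz": 0, "claw": 0}, {"tx": 0, "ty": 0, "tz": 0.9, "rx": 0, "ry": 0, "rz": 0, "claw": 0}, {"tx": 0, "ty": 0, "tz": 0.9, "rx": 0, "ry": 0, "rz": 0, "claw": 0}, {"tx": 0, "ty": 0, "tz": 0, "rx": 0, "ry": 0, "rz": 0, "claw": 0}, {"tx": 0, "ty": 0, "tz": 0, "rx": 0, "ry": 0, "rz": 0, "claw": 0}]}}

```text
t: 3.28
eef_pos: [0.449, 0.0994, 0.0058]
ee_rot: [[-0.936, -0.351, -0.003], [-0.351, 0.936, -0.001], [0.003, 0.0, -1.0]]
wrist_force: [0.7, -0.8, -0.2]
gripper_width: 0.999
finger_force: 0.0
```

```bash
python3 -c "
from h import *
plan(.4508,.0967,.002)"
```

```text
t 3.28 pos [0.449  0.0994 0.0058] yaw_y 110.6 j [-35.  14.  19. 121.  -6.  45.  98.] w 1.0
rz rows 0.0 then tx,ty,tz [-0.03 -0.13  0.15]
```

{"method": "arm_command", "body": {"steps": [{"tx": -0.04, "ty": -0.1, "tz": 0.15, "rx": 0, "ry": 0, "rz": 0, "claw": 0.2}, {"tx": 0, "ty": 0, "tz": 0, "rx": 0, "ry": 0, "rz": 0, "claw": 0.9}, {"tx": 0, "ty": 0, "tz": 0, "rx": 0, "ry": 0, "rz": 0, "claw": 0.9}, {"tx": 0, "ty": 0, "tz": 0, "rx": 0, "ry": 0, "rz": 0, "claw": 0.9}, {"tx": 0, "ty": 0, "tz": 0, "rx": 0, "ry": 0, "rz": 0, "claw": 0.9}, {"tx": 0, "ty": 0, "tz": 0, "rx": 0, "ry": 0, "rz": 0, "claw": 0.9}], "squeeze": 60}}

```text
t: 3.78
eef_pos: [0.4527, 0.0973, 0.0039]
ee_rot: [[-0.937, -0.351, 0.002], [-0.351, 0.937, 0.001], [-0.002, 0.0, -1.0]]
wrist_force: [-3.7, -0.9, 10.1]
gripper_width: 0.544
finger_force: 59.6
```

{"method": "arm_command", "body": {"steps": [{"tx": 0, "ty": 0, "tz": -0.8, "rx": 0, "ry": 0, "rz": 0, "claw": 0.9}, {"tx": 0, "ty": 0, "tz": -0.8, "rx": 0, "ry": 0, "rz": 0, "claw": 0.9}, {"tx": 0, "ty": 0, "tz": -0.8, "rx": 0, "ry": 0, "rz": 0, "claw": 0.9}, {"tx": 0, "ty": 0, "tz": -0.8, "rx": 0, "ry": 0, "rz": 0, "claw": 0.9}, {"tx": 0, "ty": 0, "tz": -0.8, "rx": 0, "ry": 0, "rz": 0, "claw": 0.9}, {"tx": 0, "ty": 0, "tz": -0.8, "rx": 0, "ry": 0, "rz": 0.6, "claw": 0.9}, {"tx": 0, "ty": 0, "tz": -0.8, "rx": 0, "ry": 0, "rz": 1, "claw": 0.9}]}}

```text
t: 4.37
eef_pos: [0.4516, 0.0969, 0.144]
ee_rot: [[-0.982, -0.187, 0.0], [-0.187, 0.982, 0.0], [-0.0, 0.0, -1.0]]
wrist_force: [0.3, 0.5, -2.4]
gripper_width: 0.542
finger_force: 62.6
```

```bash
python3 -c "
from h import *
a=np.radians(-1.4);R=np.array([[np.cos(a),-np.sin(a)],[np.sin(a),np.cos(a)]])
for x in(-.043,.043):
  c=np.array([.4845,.3325])+R@[x,0];print(c);plan(*c,.14,88.6)
print(readout.read_state()['finger_force'])"
```

```text
[0.44151284 0.33355058]
t 4.37 pos [0.4516 0.0969 0.144 ] yaw_y 100.8 j [-37.   2.  20. 115.  -1.  63.  84.] w 0.54
rz rows 2.03 then tx,ty,tz [0.63 9.46 0.16]
[0.52748716 0.33144942]
t 4.37 pos [0.4516 0.0969 0.144 ] yaw_y 100.8 j [-37.   2.  20. 115.  -1.  63.  84.] w 0.54
rz rows 2.03 then tx,ty,tz [-2.81  9.46  0.16]
62.61422351002693
```

{"method": "arm_command", "body": {"steps": [{"tx": 0, "ty": 0, "tz": 0, "rx": 0, "ry": 0, "rz": 1, "claw": 0.9}, {"tx": 0, "ty": 0, "tz": 0, "rx": 0, "ry": 0, "rz": 1, "claw": 0.9}, {"tx": 0.07, "ty": 0.95, "tz": 0, "rx": 0, "ry": 0, "rz": 0, "claw": 0.9}, {"tx": 0.07, "ty": 0.95, "tz": 0, "rx": 0, "ry": 0, "rz": 0, "claw": 0.9}, {"tx": 0.07, "ty": 0.95, "tz": 0, "rx": 0, "ry": 0, "rz": 0, "claw": 0.9}, {"tx": 0.07, "ty": 0.95, "tz": 0, "rx": 0, "ry": 0, "rz": 0, "claw": 0.9}, {"tx": 0.07, "ty": 0.95, "tz": 0, "rx": 0, "ry": 0, "rz": 0, "claw": 0.9}, {"tx": 0.07, "ty": 0.95, "tz": 0, "rx": 0, "ry": 0, "rz": 0, "claw": 0.9}]}}

```text
t: 5.03
eef_pos: [0.4437, 0.2407, 0.143]
ee_rot: [[-1.0, 0.019, 0.0], [0.019, 1.0, 0.0], [-0.0, 0.0, -1.0]]
wrist_force: [0.6, 0.4, -2.3]
gripper_width: 0.54
finger_force: 62.7
```

{"method": "arm_command", "body": {"steps": [{"tx": 0.07, "ty": 0.95, "tz": 0, "rx": 0, "ry": 0, "rz": 0, "claw": 0.9}, {"tx": 0.07, "ty": 0.95, "tz": 0, "rx": 0, "ry": 0, "rz": 0, "claw": 0.9}, {"tx": 0.07, "ty": 0.95, "tz": 0, "rx": 0, "ry": 0, "rz": 0, "claw": 0.9}, {"tx": 0.07, "ty": 0.95, "tz": 0, "rx": 0, "ry": 0, "rz": 0, "claw": 0.9}, {"tx": 0, "ty": 0, "tz": 0, "rx": 0, "ry": 0, "rz": 0, "claw": 0.9}, {"tx": 0, "ty": 0, "tz": 0, "rx": 0, "ry": 0, "rz": 0, "claw": 0.9}]}}

```text
t: 5.53
eef_pos: [0.4381, 0.3359, 0.1426]
ee_rot: [[-1.0, 0.016, -0.0], [0.016, 1.0, -0.0], [0.0, -0.0, -1.0]]
wrist_force: [0.4, -0.7, -3.5]
gripper_width: 0.542
finger_force: 62.8
```

```bash
python3 -c "
from h import *
s,p,W,i=snap('w2');plan(.4415,.3336,.010,88.6)
w=W.reshape(-1,3)
m=(w[:,2]>.062)&(w[:,2]<.069)&(w[:,1]>.2)&(w[:,0]<.65);w=w[m]
print(len(w),cv2.minAreaRect((w[:,:2]*1000).astype(np.float32)),w.min(0),w.max(0))
"
```

```text
t 5.58 pos [0.4386 0.3346 0.1426] yaw_y 89.0 j [-51.  14.  10. 102.  -3.  65.  49.] w 0.54
rz rows 0.06 then tx,ty,tz [-0.12 -0.04  5.3 ]
9724 ((472.4876708984375, 373.77178955078125), (245.03562927246094, 236.3123321533203), 0.4103086292743683) [0.34921787 0.2558139  0.06200488] [0.59530705 0.49172152 0.06895815]
```

View pics/w2.png

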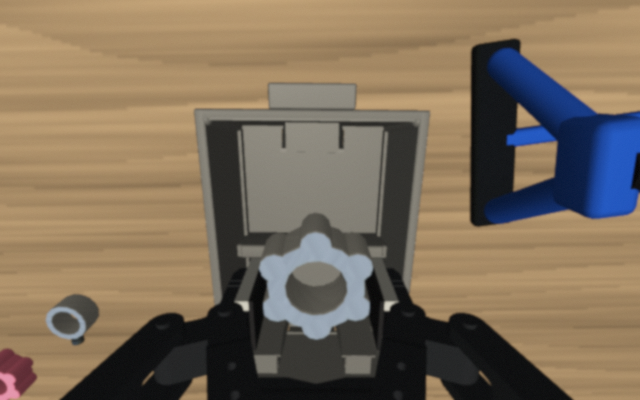

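The star is held level over the near compartment, with the tote's tab end at the top of the picture. I lower it and let go.

{"method": "arm_command", "body": {"steps": [{"tx": -0.12, "ty": -0.04, "tz": 0.8, "rx": 0, "ry": 0, "rz": 0, "claw": 0.9}, {"tx": 0, "ty": 0, "tz": 0.9, "rx": 0, "ry": 0, "rz": 0, "claw": 0.9}, {"tx": 0, "ty": 0, "tz": 0.9, "rx": 0, "ry": 0, "rz": 0, "claw": 0.9}, {"tx": 0, "ty": 0, "tz": 0.9, "rx": 0, "ry": 0, "rz": 0, "claw": 0.9}, {"tx": 0, "ty": 0, "tz": 0.7, "rx": 0, "ry": 0, "rz": 0, "claw": 0.9}, {"tx": 0, "ty": 0, "tz": 0.6, "rx": 0, "ry": 0, "rz": 0, "claw": 0.9}, {"tx": 0, "ty": 0, "tz": 0.4, "rx": 0, "ry": 0, "rz": 0, "claw": 0.9}, {"tx": 0, "ty": 0, "tz": 0.1, "rx": 0, "ry": 0, "rz": 0, "claw": 0.9}]}}

```text
t: 6.25
eef_pos: [0.4413, 0.3321, 0.0087]
ee_rot: [[-1.0, 0.02, -0.002], [0.02, 1.0, -0.002], [0.002, -0.002, -1.0]]
wrist_force: [-0.2, 0.3, -2.6]
gripper_width: 0.541
finger_force: 62.8
```

{"method": "arm_command", "body": {"steps": [{"tx": 0, "ty": 0, "tz": 0, "rx": 0, "ry": 0, "rz": 0, "claw": 0.9}, {"tx": 0, "ty": 0, "tz": 0, "rx": 0, "ry": 0, "rz": 0, "claw": 0.9}]}}

```text
t: 6.42
eef_pos: [0.4424, 0.3337, 0.011]
ee_rot: [[-1.0, 0.019, 0.001], [0.019, 1.0, 0.001], [-0.001, 0.001, -1.0]]
wrist_force: [-0.0, 0.1, -2.7]
gripper_width: 0.541
finger_force: 62.8
```

{"method": "arm_command", "body": {"steps": [{"tx": 0, "ty": 0, "tz": 0.1, "rx": 0, "ry": 0, "rz": 0, "claw": 0.9}, {"tx": 0, "ty": 0, "tz": 0, "rx": 0, "ry": 0, "rz": 0, "claw": 0.27}, {"tx": 0, "ty": 0, "tz": 0, "rx": 0, "ry": 0, "rz": 0, "claw": 0.27}, {"tx": 0, "ty": 0, "tz": 0, "rx": 0, "ry": 0, "rz": 0, "claw": 0.27}, {"tx": 0, "ty": 0, "tz": -0.4, "rx": 0, "ry": 0, "rz": 0, "claw": 0.27}, {"tx": 0, "ty": 0, "tz": -0.8, "rx": 0, "ry": 0, "rz": 0, "claw": 0.27}, {"tx": 0, "ty": 0, "tz": -1, "rx": 0, "ry": 0, "rz": 0, "claw": 0.27}, {"tx": 0, "ty": 0, "tz": -1, "rx": 0, "ry": 0, "rz": 0, "claw": 0.27}]}}

```text
t: 7.08
eef_pos: [0.4417, 0.3335, 0.0892]
ee_rot: [[-1.0, 0.019, -0.0], [0.019, 1.0, -0.0], [0.0, -0.0, -1.0]]
wrist_force: [0.1, 0.4, 0.4]
gripper_width: 0.732
finger_force: 0.0
```

{"method": "arm_command", "body": {"steps": [{"tx": 0, "ty": 0, "tz": -1, "rx": 0, "ry": 0, "rz": 0, "claw": 0.1}, {"tx": 0, "ty": 0, "tz": -1, "rx": 0, "ry": 0, "rz": 0, "claw": 0}, {"tx": 0, "ty": 0, "tz": -1, "rx": 0, "ry": 0, "rz": 0, "claw": 0}, {"tx": 0, "ty": 0, "tz": 0, "rx": 0, "ry": 0, "rz": 0, "claw": 0}]}}

```text
t: 7.42
eef_pos: [0.4439, 0.3353, 0.1688]
ee_rot: [[-1.0, 0.019, 0.006], [0.019, 1.0, 0.006], [-0.006, 0.006, -1.0]]
wrist_force: [0.6, -0.2, 0.4]
gripper_width: 1.002
finger_force: 0.0
```

```bash
python3 -c "
from h import *
s,p,W,i=snap('w3');plan(.687,-.079,.15,88.6)
blobs(W,p,.018,.045,(.4,.5,.27,.4))
w=W.reshape(-1,3)
m=(w[:,2]>.062)&(w[:,2]<.069)&(w[:,1]>.2)&(w[:,1]<.43)&(w[:,0]<.65);w=w[m]
print(len(w),cv2.minAreaRect((w[:,:2]*1000).astype(np.float32)),w.min(0),w.max(0))
"
```

```text
t 7.47 pos [0.4432 0.3348 0.1663] yaw_y 88.9 j [-51.  13.  11. 100.  -3.  67.  49.] w 1.0
rz rows 0.05 then tx,ty,tz [-10.16 -16.31   0.65]
px 323 209 n 4125 circ [449.5 335.1] 81.3 z 0.0332 lobe -0.6 far 145 rgb [77. 75. 69.]
px 313 181 n 1745 circ [439.9 335. ] 27.0 z 0.0281 lobe -0.6 far 161 rgb [144. 154. 163.]
10540 ((476.0579833984375, 332.7608947753906), (152.2383270263672, 250.37242126464844), 88.49471282958984) [0.35031964 0.25392678 0.06200222] [0.60242939 0.41127126 0.06769482]
```

{"method": "arm_command", "body": {"steps": [{"tx": -0.6, "ty": -0.96, "tz": 0, "rx": 0, "ry": 0, "rz": 0, "claw": 0}, {"tx": -0.6, "ty": -0.96, "tz": 0, "rx": 0, "ry": 0, "rz": 0, "claw": 0}, {"tx": -0.6, "ty": -0.96, "tz": 0, "rx": 0, "ry": 0, "rz": 0, "claw": 0}, {"tx": -0.6, "ty": -0.96, "tz": 0, "rx": 0, "ry": 0, "rz": 0, "claw": 0}, {"tx": -0.6, "ty": -0.96, "tz": 0, "rx": 0, "ry": 0, "rz": 0, "claw": 0}, {"tx": -0.6, "ty": -0.96, "tz": 0, "rx": 0, "ry": 0, "rz": 0, "claw": 0}, {"tx": -0.6, "ty": -0.96, "tz": 0, "rx": 0, "ry": 0, "rz": 0, "claw": 0}, {"tx": -0.6, "ty": -0.96, "tz": 0, "rx": 0, "ry": 0, "rz": 0, "claw": 0}]}}

```text
t: 8.13
eef_pos: [0.5583, 0.1381, 0.1622]
ee_rot: [[-1.0, 0.019, -0.001], [0.019, 1.0, -0.0], [0.001, -0.0, -1.0]]
wrist_force: [0.4, 0.5, -0.3]
gripper_width: 1.002
finger_force: 0.0
```

{"method": "arm_command", "body": {"steps": [{"tx": -0.6, "ty": -0.96, "tz": 0, "rx": 0, "ry": 0, "rz": 0, "claw": 0}, {"tx": -0.6, "ty": -0.96, "tz": 0, "rx": 0, "ry": 0, "rz": 0, "claw": 0}, {"tx": -0.6, "ty": -0.96, "tz": 0, "rx": 0, "ry": 0, "rz": 0, "claw": 0}, {"tx": -0.6, "ty": -0.96, "tz": 0, "rx": 0, "ry": 0, "rz": 0, "claw": 0}, {"tx": -0.6, "ty": -0.96, "tz": 0, "rx": 0, "ry": 0, "rz": 0, "claw": 0}, {"tx": -0.6, "ty": -0.96, "tz": 0, "rx": 0, "ry": 0, "rz": 0, "claw": 0}, {"tx": -0.6, "ty": -0.96, "tz": 0, "rx": 0, "ry": 0, "rz": 0, "claw": 0}, {"tx": -0.6, "ty": -0.96, "tz": 0, "rx": 0, "ry": 0, "rz": 0, "claw": 0}]}}

```text
t: 8.8
eef_pos: [0.6747, -0.0559, 0.162]
ee_rot: [[-1.0, 0.019, -0.001], [0.019, 1.0, 0.0], [0.001, 0.0, -1.0]]
wrist_force: [-0.2, 1.0, 0.8]
gripper_width: 1.002
finger_force: 0.0
```

{"method": "arm_command", "body": {"steps": [{"tx": -0.6, "ty": -0.96, "tz": 0, "rx": 0, "ry": 0, "rz": 0, "claw": 0}, {"tx": 0, "ty": 0, "tz": 0, "rx": 0, "ry": 0, "rz": 0, "claw": 0}, {"tx": 0, "ty": 0, "tz": 0, "rx": 0, "ry": 0, "rz": 0, "claw": 0}]}}

```text
t: 9.05
eef_pos: [0.6888, -0.0813, 0.1616]
ee_rot: [[-1.0, 0.022, -0.002], [0.022, 1.0, -0.001], [0.001, -0.001, -1.0]]
wrist_force: [-0.0, 0.7, 0.3]
gripper_width: 1.002
finger_force: 0.0
```

```bash
python3 -c "
from h import *
s,p,W,i=snap('w4');plan(.687,-.079,.15)
blobs(W,p,.014,.035,(.3,.85,-.2,.2))
"
```

```text
t 9.1 pos [ 0.6887 -0.0793  0.1617] yaw_y 88.9 j [-14.  31.  24.  78. -13.  73. 100.] w 1.0
rz rows 0.0 then tx,ty,tz [0.07 0.01 0.47]
px 327 28 n 2784 circ [561.6 -69.3] 26.1 z 0.0193 lobe -9.3 far 12 rgb [151. 125.  62.]
px 541 26 n 1643 circ [568.2  95.2] 24.5 z 0.0215 lobe -21.5 far -144 rgb [ 96. 101. 104.]
px 416 122 n 2156 circ [634.7   4.2] 26.7 z 0.0242 lobe -4.5 far -120 rgb [176. 111. 127.]
px 322 185 n 1770 circ [687.  -75.1] 26.9 z 0.0241 lobe -11.6 far -176 rgb [114. 122. 129.]
px 506 191 n 1118 circ [701.2  90.6] 25.4 z 0.0216 lobe 26.8 far -161 rgb [ 99. 103. 106.]
px 204 211 n 1510 circ [ 708.8 -185.5] 26.6 z 0.0239 lobe -18.1 far 126 rgb [ 35. 105.  44.]
px 313 285 n 1099 circ [815.8 -69.3] 87.7 z 0.0193 lobe -2.3 far -106 rgb [88. 91. 90.]
px 474 289 n 551 circ [810.7  63.4] 36.7 z 0.0192 lobe -26.8 far 176 rgb [91. 93. 90.]
```

View pics/w4.png

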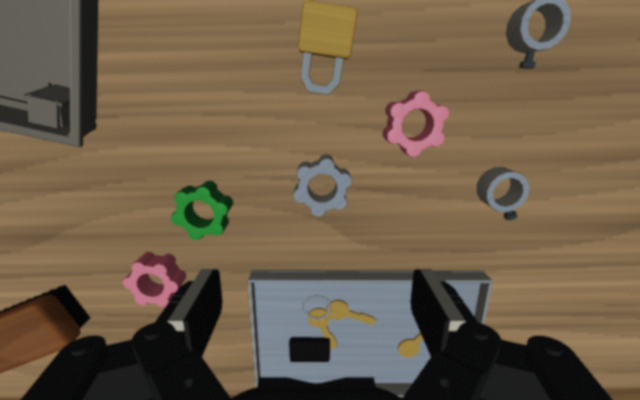

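The silver star at (322,185) has neutral grey colour and radius 27 mm, at (0.687, -0.075). The green one at (204,211) and the pink ones at (416,122) and (152,280) are the look-alikes. I grip across the valleys at yaw 78.

```bash
python3 -c "
from h import *
plan(.687,-.0753,.003,78.4)"
```

```text
t 9.1 pos [ 0.6887 -0.0793  0.1617] yaw_y 88.9 j [-14.  31.  24.  78. -13.  73. 100.] w 1.0
rz rows 1.75 then tx,ty,tz [0.1  0.14 6.35]
```

{"method": "arm_command", "body": {"steps": [{"tx": 0, "ty": 0, "tz": 0.9, "rx": 0, "ry": 0, "rz": 0.9, "claw": 0}, {"tx": 0, "ty": 0, "tz": 0.9, "rx": 0, "ry": 0, "rz": 0.85, "claw": 0}, {"tx": 0.1, "ty": 0.12, "tz": 0.9, "rx": 0, "ry": 0, "rz": 0, "claw": 0}, {"tx": 0, "ty": 0, "tz": 0.9, "rx": 0, "ry": 0, "rz": 0, "claw": 0}, {"tx": 0, "ty": 0, "tz": 0.9, "rx": 0, "ry": 0, "rz": 0, "claw": 0}, {"tx": 0, "ty": 0, "tz": 0.9, "rx": 0, "ry": 0, "rz": 0, "claw": 0}, {"tx": 0, "ty": 0, "tz": 0.6, "rx": 0, "ry": 0, "rz": 0, "claw": 0}, {"tx": 0, "ty": 0, "tz": 0.3, "rx": 0, "ry": 0, "rz": 0, "claw": 0}]}}

```text
t: 9.77
eef_pos: [0.6858, -0.0738, 0.0026]
ee_rot: [[-0.98, 0.199, -0.003], [0.199, 0.98, 0.001], [0.003, 0.0, -1.0]]
wrist_force: [-0.2, 0.0, -0.2]
gripper_width: 0.998
finger_force: 0.0
```

{"method": "arm_command", "body": {"steps": [{"tx": 0, "ty": 0, "tz": 0, "rx": 0, "ry": 0, "rz": 0, "claw": 0}, {"tx": 0, "ty": 0, "tz": 0, "rx": 0, "ry": 0, "rz": 0, "claw": 0.2}, {"tx": 0, "ty": 0, "tz": 0, "rx": 0, "ry": 0, "rz": 0, "claw": 0.9}, {"tx": 0, "ty": 0, "tz": 0, "rx": 0, "ry": 0, "rz": 0, "claw": 0.9}, {"tx": 0, "ty": 0, "tz": 0, "rx": 0, "ry": 0, "rz": 0, "claw": 0.9}, {"tx": 0, "ty": 0, "tz": 0, "rx": 0, "ry": 0, "rz": 0, "claw": 0.9}, {"tx": 0, "ty": 0, "tz": 0, "rx": 0, "ry": 0, "rz": 0, "claw": 0.9}]}}

```text
t: 10.35
eef_pos: [0.6884, -0.0756, 0.007]
ee_rot: [[-0.98, 0.201, 0.003], [0.201, 0.98, 0.0], [-0.003, 0.001, -1.0]]
wrist_force: [-1.5, 0.6, 6.3]
gripper_width: 0.545
finger_force: 60.8
```

{"method": "arm_command", "body": {"steps": [{"tx": 0, "ty": 0, "tz": -0.5, "rx": 0, "ry": 0, "rz": 0, "claw": 0.9}, {"tx": 0, "ty": 0, "tz": -1, "rx": 0, "ry": 0, "rz": 0, "claw": 0.9}, {"tx": 0, "ty": 0, "tz": -1, "rx": 0, "ry": 0, "rz": 0, "claw": 0.9}, {"tx": 0, "ty": 0, "tz": -1, "rx": 0, "ry": 0, "rz": 0, "claw": 0.9}, {"tx": 0, "ty": 0, "tz": -1, "rx": 0, "ry": 0, "rz": 0, "claw": 0.9}, {"tx": 0, "ty": 0, "tz": -1, "rx": 0, "ry": 0, "rz": -0.85, "claw": 0.9}, {"tx": 0, "ty": 0, "tz": 0, "rx": 0, "ry": 0, "rz": -0.85, "claw": 0.9}]}}

```text
t: 10.93
eef_pos: [0.6897, -0.0762, 0.1498]
ee_rot: [[-1.0, 0.021, 0.009], [0.021, 1.0, -0.001], [-0.009, -0.0, -1.0]]
wrist_force: [0.7, -0.8, -1.2]
gripper_width: 0.539
finger_force: 61.9
```

```bash
python3 -c "
from h import *
plan(.5272,.3317,.14,88.6)"
```

```text
t 10.93 pos [ 0.6897 -0.0762  0.1498] yaw_y 88.8 j [-14.  31.  24.  79. -13.  71. 100.] w 0.54
rz rows 0.04 then tx,ty,tz [ 6.9  16.15  0.39]
```

{"method": "arm_command", "body": {"steps": [{"tx": 0.405, "ty": 0.95, "tz": 0, "rx": 0, "ry": 0, "rz": 0, "claw": 0.9}, {"tx": 0.405, "ty": 0.95, "tz": 0, "rx": 0, "ry": 0, "rz": 0, "claw": 0.9}, {"tx": 0.405, "ty": 0.95, "tz": 0, "rx": 0, "ry": 0, "rz": 0, "claw": 0.9}, {"tx": 0.405, "ty": 0.95, "tz": 0, "rx": 0, "ry": 0, "rz": 0, "claw": 0.9}, {"tx": 0.405, "ty": 0.95, "tz": 0, "rx": 0, "ry": 0, "rz": 0, "claw": 0.9}, {"tx": 0.405, "ty": 0.95, "tz": 0, "rx": 0, "ry": 0, "rz": 0, "claw": 0.9}, {"tx": 0.405, "ty": 0.95, "tz": 0, "rx": 0, "ry": 0, "rz": 0, "claw": 0.9}, {"tx": 0.405, "ty": 0.95, "tz": 0, "rx": 0, "ry": 0, "rz": 0, "claw": 0.9}]}}

```text
t: 11.6
eef_pos: [0.6103, 0.1173, 0.1437]
ee_rot: [[-1.0, 0.024, 0.001], [0.024, 1.0, 0.0], [-0.001, 0.0, -1.0]]
wrist_force: [1.1, 0.7, -2.3]
gripper_width: 0.544
finger_force: 62.0
```

{"method": "arm_command", "body": {"steps": [{"tx": 0.405, "ty": 0.95, "tz": 0, "rx": 0, "ry": 0, "rz": 0, "claw": 0.9}, {"tx": 0.405, "ty": 0.95, "tz": 0, "rx": 0, "ry": 0, "rz": 0, "claw": 0.9}, {"tx": 0.405, "ty": 0.95, "tz": 0, "rx": 0, "ry": 0, "rz": 0, "claw": 0.9}, {"tx": 0.405, "ty": 0.95, "tz": 0, "rx": 0, "ry": 0, "rz": 0, "claw": 0.9}, {"tx": 0.405, "ty": 0.95, "tz": 0, "rx": 0, "ry": 0, "rz": 0, "claw": 0.9}, {"tx": 0.405, "ty": 0.95, "tz": 0, "rx": 0, "ry": 0, "rz": 0, "claw": 0.9}, {"tx": 0.405, "ty": 0.95, "tz": 0, "rx": 0, "ry": 0, "rz": 0, "claw": 0.9}, {"tx": 0.405, "ty": 0.95, "tz": 0, "rx": 0, "ry": 0, "rz": 0, "claw": 0.9}]}}

```text
t: 12.27
eef_pos: [0.534, 0.3091, 0.1438]
ee_rot: [[-1.0, 0.024, 0.001], [0.024, 1.0, 0.001], [-0.001, 0.001, -1.0]]
wrist_force: [1.1, -0.9, -2.3]
gripper_width: 0.536
finger_force: 62.0
```

{"method": "arm_command", "body": {"steps": [{"tx": 0.405, "ty": 0.95, "tz": 0, "rx": 0, "ry": 0, "rz": 0, "claw": 0.9}, {"tx": 0, "ty": 0, "tz": 0, "rx": 0, "ry": 0, "rz": 0, "claw": 0.9}, {"tx": 0, "ty": 0, "tz": 0, "rx": 0, "ry": 0, "rz": 0, "claw": 0.9}, {"tx": 0, "ty": 0, "tz": 0, "rx": 0, "ry": 0, "rz": 0, "claw": 0.9}]}}

```text
t: 12.6
eef_pos: [0.5252, 0.3316, 0.1433]
ee_rot: [[-1.0, 0.024, 0.001], [0.024, 1.0, -0.0], [-0.001, -0.0, -1.0]]
wrist_force: [0.1, -0.5, -2.1]
gripper_width: 0.543
finger_force: 62.0
```

```bash
python3 -c "
from h import *
plan(.5272,.3317,.0095)"
```

```text
t 12.6 pos [0.5252 0.3316 0.1433] yaw_y 88.6 j [-49.  22.  16.  91.  -6.  67.  57.] w 0.54
rz rows 0.0 then tx,ty,tz [-0.08  0.01  5.35]
```

{"method": "arm_command", "body": {"steps": [{"tx": -0.08, "ty": 0, "tz": 0.8, "rx": 0, "ry": 0, "rz": 0, "claw": 0.9}, {"tx": 0, "ty": 0, "tz": 0.9, "rx": 0, "ry": 0, "rz": 0, "claw": 0.9}, {"tx": 0, "ty": 0, "tz": 0.9, "rx": 0, "ry": 0, "rz": 0, "claw": 0.9}, {"tx": 0, "ty": 0, "tz": 0.9, "rx": 0, "ry": 0, "rz": 0, "claw": 0.9}, {"tx": 0, "ty": 0, "tz": 0.7, "rx": 0, "ry": 0, "rz": 0, "claw": 0.9}, {"tx": 0, "ty": 0, "tz": 0.6, "rx": 0, "ry": 0, "rz": 0, "claw": 0.9}, {"tx": 0, "ty": 0, "tz": 0.4, "rx": 0, "ry": 0, "rz": 0, "claw": 0.9}, {"tx": 0, "ty": 0, "tz": 0.1, "rx": 0, "ry": 0, "rz": 0, "claw": 0.9}]}}

```text
t: 13.27
eef_pos: [0.5272, 0.3304, 0.0097]
ee_rot: [[-1.0, 0.026, -0.001], [0.026, 1.0, -0.002], [0.001, -0.002, -1.0]]
wrist_force: [-5.7, -4.1, 16.0]
gripper_width: 0.542
finger_force: 67.1
```

{"method": "arm_command", "body": {"steps": [{"tx": 0, "ty": 0, "tz": 0.06, "rx": 0, "ry": 0, "rz": 0, "claw": 0.9}, {"tx": 0, "ty": 0, "tz": 0, "rx": 0, "ry": 0, "rz": 0, "claw": 0.9}]}}

```text
t: 13.43
eef_pos: [0.528, 0.331, 0.0098]
ee_rot: [[-1.0, 0.026, 0.001], [0.026, 1.0, -0.0], [-0.001, -0.0, -1.0]]
wrist_force: [-0.7, -1.1, 2.6]
gripper_width: 0.55
finger_force: 66.2
```

{"method": "arm_command", "body": {"steps": [{"tx": 0, "ty": 0, "tz": 0, "rx": 0, "ry": 0, "rz": 0, "claw": 0.27}, {"tx": 0, "ty": 0, "tz": 0, "rx": 0, "ry": 0, "rz": 0, "claw": 0.27}, {"tx": 0, "ty": 0, "tz": 0, "rx": 0, "ry": 0, "rz": 0, "claw": 0.27}, {"tx": 0, "ty": 0, "tz": -0.4, "rx": 0, "ry": 0, "rz": 0, "claw": 0.27}, {"tx": 0, "ty": 0, "tz": -0.8, "rx": 0, "ry": 0, "rz": 0, "claw": 0.27}, {"tx": 0, "ty": 0, "tz": -1, "rx": 0, "ry": 0, "rz": 0, "claw": 0.27}, {"tx": 0, "ty": 0, "tz": -1, "rx": 0, "ry": 0, "rz": 0, "claw": 0.27}, {"tx": 0, "ty": 0, "tz": -1, "rx": 0, "ry": 0, "rz": 0, "claw": 0.27}]}}

```text
t: 14.1
eef_pos: [0.527, 0.3321, 0.1156]
ee_rot: [[-1.0, 0.024, 0.0], [0.024, 1.0, 0.0], [-0.0, 0.0, -1.0]]
wrist_force: [0.9, 1.0, -0.5]
gripper_width: 0.73
finger_force: 0.0
```

{"method": "arm_command", "body": {"steps": [{"tx": 0, "ty": 0, "tz": -1, "rx": 0, "ry": 0, "rz": 0, "claw": 0.1}, {"tx": 0, "ty": 0, "tz": -1, "rx": 0, "ry": 0, "rz": 0, "claw": 0}, {"tx": 0, "ty": 0, "tz": 0, "rx": 0, "ry": 0, "rz": 0, "claw": 0}]}}

```text
t: 14.35
eef_pos: [0.5292, 0.3334, 0.1701]
ee_rot: [[-1.0, 0.024, 0.007], [0.024, 1.0, 0.005], [-0.007, 0.006, -1.0]]
wrist_force: [0.5, 0.8, -0.0]
gripper_width: 0.994
finger_force: 0.0
```

```bash
python3 -c "
from h import *
s,p,W,i=snap('w5');plan(.511,-.312,.17,-13)
blobs(W,p,.0265,.030,(.4,.58,.27,.4),200)
w=W.reshape(-1,3)
m=(w[:,2]>.062)&(w[:,2]<.069)&(w[:,1]>.2)&(w[:,1]<.43)&(w[:,0]<.65);w=w[m]
print(len(w),cv2.minAreaRect((w[:,:2]*1000).astype(np.float32)),w.min(0),w.max(0))
"
```

```text
t 14.4 pos [0.5284 0.333  0.1675] yaw_y 88.6 j [-49.  21.  16.  90.  -6.  70.  57.] w 1.0
rz rows 16.93 then tx,ty,tz [-25.29   5.13  -0.1 ]
px 313 79 n 2000 circ [440.3 335.1] 26.6 z 0.0283 lobe -0.6 far 131 rgb [141. 152. 163.]
px 312 183 n 1496 circ [526.6 332.6] 26.7 z 0.0283 lobe -1.3 far -70 rgb [139. 150. 160.]
7589 ((496.2525634765625, 332.20111083984375), (152.5548858642578, 209.38865661621094), 88.49485778808594) [0.39000283 0.25375497 0.06200533] [0.60209208 0.41063294 0.06789072]
```

Both stars lie flat on the deep tote's floor (tops at 28 mm), and the tote hasn't moved. Now I go to the shallow tote.

{"method": "arm_command", "body": {"steps": [{"tx": 0, "ty": -1, "tz": 0, "rx": 0, "ry": 0, "rz": 0, "claw": 0}, {"tx": 0, "ty": -1, "tz": 0, "rx": 0, "ry": 0, "rz": 0, "claw": 0}, {"tx": 0, "ty": -1, "tz": 0, "rx": 0, "ry": 0, "rz": 0, "claw": 0}, {"tx": 0, "ty": -1, "tz": 0, "rx": 0, "ry": 0, "rz": 0, "claw": 0}, {"tx": 0, "ty": -1, "tz": 0, "rx": 0, "ry": 0, "rz": 0, "claw": 0}, {"tx": 0, "ty": -1, "tz": 0, "rx": 0, "ry": 0, "rz": 0, "claw": 0}, {"tx": 0, "ty": -1, "tz": 0, "rx": 0, "ry": 0, "rz": 0, "claw": 0}, {"tx": 0, "ty": -1, "tz": 0, "rx": 0, "ry": 0, "rz": 0, "claw": 0}]}}

```text
t: 15.07
eef_pos: [0.5215, 0.1309, 0.1631]
ee_rot: [[-1.0, 0.024, -0.001], [0.024, 1.0, -0.0], [0.001, -0.0, -1.0]]
wrist_force: [0.1, 0.8, 1.0]
gripper_width: 0.998
finger_force: 0.0
```

{"method": "arm_command", "body": {"steps": [{"tx": 0, "ty": -1, "tz": 0, "rx": 0, "ry": 0, "rz": 0, "claw": 0}, {"tx": 0, "ty": -1, "tz": 0, "rx": 0, "ry": 0, "rz": 0, "claw": 0}, {"tx": 0, "ty": -1, "tz": 0, "rx": 0, "ry": 0, "rz": 0, "claw": 0}, {"tx": 0, "ty": -1, "tz": 0, "rx": 0, "ry": 0, "rz": 0, "claw": 0}, {"tx": 0, "ty": -1, "tz": 0, "rx": 0, "ry": 0, "rz": 0, "claw": 0}, {"tx": 0, "ty": -1, "tz": 0, "rx": 0, "ry": 0, "rz": 0, "claw": 0}, {"tx": 0, "ty": -1, "tz": 0, "rx": 0, "ry": 0, "rz": 0, "claw": 0}, {"tx": 0, "ty": -1, "tz": 0, "rx": 0, "ry": 0, "rz": 0, "claw": 0}]}}

```text
t: 15.73
eef_pos: [0.5166, -0.0689, 0.1632]
ee_rot: [[-1.0, 0.024, -0.001], [0.024, 1.0, 0.0], [0.001, 0.0, -1.0]]
wrist_force: [0.7, -0.2, -0.3]
gripper_width: 0.999
finger_force: 0.0
```

{"method": "arm_command", "body": {"steps": [{"tx": 0, "ty": -1, "tz": 0, "rx": 0, "ry": 0, "rz": 1, "claw": 0}, {"tx": 0, "ty": -1, "tz": 0, "rx": 0, "ry": 0, "rz": 0, "claw": 0}, {"tx": 0, "ty": -1, "tz": 0, "rx": 0, "ry": 0, "rz": 0, "claw": 0}, {"tx": 0, "ty": -1, "tz": 0, "rx": 0, "ry": 0, "rz": 0, "claw": 0}, {"tx": 0, "ty": -1, "tz": 0, "rx": 0, "ry": 0, "rz": 0, "claw": 0}, {"tx": 0, "ty": -1, "tz": 0, "rx": 0, "ry": 0, "rz": 0, "claw": 0}, {"tx": 0, "ty": -1, "tz": 0, "rx": 0, "ry": 0, "rz": 0, "claw": 0}, {"tx": 0, "ty": -1, "tz": 0, "rx": 0, "ry": 0, "rz": 0, "claw": 0}]}}

```text
t: 16.4
eef_pos: [0.4935, -0.2672, 0.1632]
ee_rot: [[-0.992, 0.128, -0.001], [0.128, 0.992, 0.001], [0.001, 0.0, -1.0]]
wrist_force: [-0.5, 0.5, 0.5]
gripper_width: 1.002
finger_force: 0.0
```

{"method": "arm_command", "body": {"steps": [{"tx": 0, "ty": -0.8, "tz": 0, "rx": 0, "ry": 0, "rz": 1, "claw": 0}, {"tx": 0, "ty": 0, "tz": 0, "rx": 0, "ry": 0, "rz": 1, "claw": 0}, {"tx": 0, "ty": 0, "tz": 0, "rx": 0, "ry": 0, "rz": 0, "claw": 0}, {"tx": 0, "ty": 0, "tz": 0, "rx": 0, "ry": 0, "rz": 0, "claw": 0}]}}

```text
t: 16.73
eef_pos: [0.4915, -0.2856, 0.163]
ee_rot: [[-0.944, 0.329, -0.001], [0.329, 0.944, 0.001], [0.001, 0.0, -1.0]]
wrist_force: [-0.0, -0.1, 0.1]
gripper_width: 1.0
finger_force: 0.0
```

```bash
python3 -c "
from h import *
s,p,W,i=snap('w6');plan(.511,-.312,.17,-13)
w=W.reshape(-1,3)
m=(w[:,2]>.042)&(w[:,2]<.049)&(w[:,1]<-.2)&(w[:,1]>-.43)&(w[:,0]<.65);w=w[m]
print(len(w),cv2.minAreaRect((w[:,:2]*1000).astype(np.float32)),w.min(0),w.max(0))
"
```

```text
t 16.78 pos [ 0.4917 -0.2851  0.1631] yaw_y 70.9 j [ -8.  17.  40.  99. -12.  68. 106.] w 1.0
rz rows 13.98 then tx,ty,tz [-0.87  0.99 -0.28]
9907 ((504.8939514160156, -306.5541687011719), (152.300048828125, 250.7073974609375), 75.88865661621094) [ 0.3769965  -0.40969133  0.04200189] [ 0.64307295 -0.20689211  0.04849157]
```

View pics/w6.png

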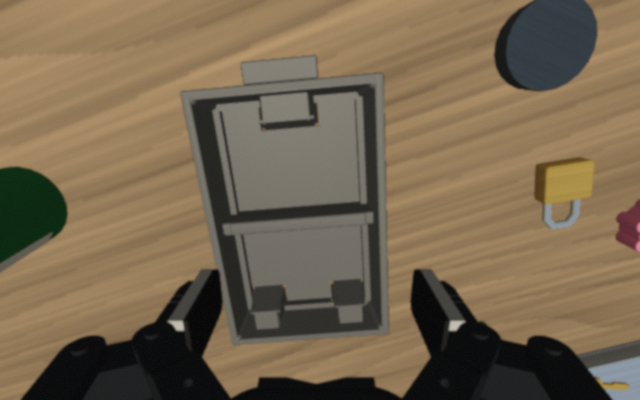

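The shallow tote is centred near image (295,205), tab up, with its divider from (224,229) to (372,217). I refine the divider's position.

```bash
python3 -c "
from h import *
z=np.load('pics/w6.npz');w=z['W'].reshape(-1,3)
a=np.radians(-14.1);ux=np.array([np.cos(a),np.sin(a)]);uy=np.array([-ux[1],ux[0]])
q=w[:,:2]-[.5127,-.3085];X,Y=q@ux,q@uy
m=(w[:,2]>.0345)&(w[:,2]<.0395)&(abs(X)<.03)&(abs(Y)<.05)
print(m.sum(),X[m].min(),X[m].max(),np.polyfit(Y[m],X[m],1),w[m].mean(0))
plan(.5127,-.3085,.010,-14.1)
"
```

```text
1490 -0.007091102149624797 0.005484152084621305 [ 0.00209341 -0.00124694] [ 0.51151582 -0.30809683  0.03715578]
t 16.78 pos [ 0.4917 -0.2851  0.1631] yaw_y 70.9 j [ -8.  17.  40.  99. -12.  68. 106.] w 1.0
rz rows 14.17 then tx,ty,tz [-0.7   1.04  6.12]
```

{"method": "arm_command", "body": {"steps": [{"tx": 0, "ty": 0, "tz": 0, "rx": 0, "ry": 0, "rz": 1, "claw": 0}, {"tx": 0, "ty": 0, "tz": 0, "rx": 0, "ry": 0, "rz": 1, "claw": 0}, {"tx": 0, "ty": 0, "tz": 0, "rx": 0, "ry": 0, "rz": 1, "claw": 0}, {"tx": 0, "ty": 0, "tz": 0, "rx": 0, "ry": 0, "rz": 1, "claw": 0}, {"tx": 0, "ty": 0, "tz": 0, "rx": 0, "ry": 0, "rz": 1, "claw": 0}, {"tx": 0, "ty": 0, "tz": 0, "rx": 0, "ry": 0, "rz": 1, "claw": 0}, {"tx": 0, "ty": 0, "tz": 0, "rx": 0, "ry": 0, "rz": 1, "claw": 0}, {"tx": 0, "ty": 0, "tz": 0, "rx": 0, "ry": 0, "rz": 1, "claw": 0}]}}

```text
t: 17.45
eef_pos: [0.492, -0.2849, 0.1634]
ee_rot: [[-0.385, 0.923, -0.0], [0.923, 0.385, 0.001], [0.001, 0.0, -1.0]]
wrist_force: [-0.8, 0.3, -0.6]
gripper_width: 1.002
finger_force: 0.0
```

{"method": "arm_command", "body": {"steps": [{"tx": 0, "ty": 0, "tz": 0, "rx": 0, "ry": 0, "rz": 1, "claw": 0}, {"tx": 0, "ty": 0, "tz": 0, "rx": 0, "ry": 0, "rz": 1, "claw": 0}, {"tx": 0, "ty": 0, "tz": 0, "rx": 0, "ry": 0, "rz": 1, "claw": 0}, {"tx": 0, "ty": 0, "tz": 0, "rx": 0, "ry": 0, "rz": 1, "claw": 0}, {"tx": 0, "ty": 0, "tz": 0, "rx": 0, "ry": 0, "rz": 1, "claw": 0}, {"tx": 0, "ty": 0, "tz": 0, "rx": 0, "ry": 0, "rz": 1, "claw": 0}, {"tx": -0.7, "ty": 1, "tz": 0.5, "rx": 0, "ry": 0, "rz": 0.17, "claw": 0}, {"tx": 0, "ty": 0, "tz": 0.5, "rx": 0, "ry": 0, "rz": 0, "claw": 0.2}]}}

```text
t: 18.12
eef_pos: [0.5147, -0.3093, 0.1379]
ee_rot: [[0.244, 0.97, 0.001], [0.97, -0.244, -0.001], [-0.001, 0.002, -1.0]]
wrist_force: [-0.1, 0.4, -0.3]
gripper_width: 0.881
finger_force: 0.0
```

{"method": "arm_command", "body": {"steps": [{"tx": 0, "ty": 0, "tz": 0.9, "rx": 0, "ry": 0, "rz": 0, "claw": 0.2}, {"tx": 0, "ty": 0, "tz": 0, "rx": 0, "ry": 0, "rz": 0, "claw": 0.2}, {"tx": 0, "ty": 0, "tz": 0, "rx": 0, "ry": 0, "rz": 0, "claw": 0.2}]}}

```text
t: 18.37
eef_pos: [0.5114, -0.3078, 0.1153]
ee_rot: [[0.246, 0.969, -0.002], [0.969, -0.246, 0.001], [0.001, -0.002, -1.0]]
wrist_force: [-0.1, -0.2, -0.1]
gripper_width: 0.802
finger_force: 0.0
```

```bash
python3 -c "
from h import *
plan(.5117,-.308,.010,-14.1)
"
```

```text
t 18.37 pos [ 0.5114 -0.3078  0.1153] yaw_y -14.2 j [-14.  29.  52.  98. -24.  66.  31.] w 0.8
rz rows -0.02 then tx,ty,tz [-0.    0.01  4.21]
```

{"method": "arm_command", "body": {"steps": [{"tx": 0, "ty": 0, "tz": 0.8, "rx": 0, "ry": 0, "rz": 0, "claw": 0.2}, {"tx": 0, "ty": 0, "tz": 0.9, "rx": 0, "ry": 0, "rz": 0, "claw": 0.3}, {"tx": 0, "ty": 0, "tz": 0.9, "rx": 0, "ry": 0, "rz": 0, "claw": 0.3}, {"tx": 0, "ty": 0, "tz": 0.8, "rx": 0, "ry": 0, "rz": 0, "claw": 0.3}, {"tx": 0, "ty": 0, "tz": 0.5, "rx": 0, "ry": 0, "rz": 0, "claw": 0.4}, {"tx": 0, "ty": 0, "tz": 0.25, "rx": 0, "ry": 0, "rz": 0, "claw": 0.5}, {"tx": 0, "ty": 0, "tz": 0, "rx": 0, "ry": 0, "rz": 0, "claw": 0.6}]}}

```text
t: 18.95
eef_pos: [0.5119, -0.3085, 0.0121]
ee_rot: [[0.248, 0.969, -0.001], [0.969, -0.248, 0.001], [0.0, -0.001, -1.0]]
wrist_force: [0.1, -1.2, 1.4]
gripper_width: 0.404
finger_force: 0.0
```

{"method": "arm_command", "body": {"steps": [{"tx": 0, "ty": 0, "tz": 0, "rx": 0, "ry": 0, "rz": 0, "claw": 0.7}, {"tx": 0, "ty": 0, "tz": 0, "rx": 0, "ry": 0, "rz": 0, "claw": 0.8}, {"tx": 0, "ty": 0, "tz": 0, "rx": 0, "ry": 0, "rz": 0, "claw": 1}, {"tx": 0, "ty": 0, "tz": 0, "rx": 0, "ry": 0, "rz": 0, "claw": 1}, {"tx": 0, "ty": 0, "tz": 0, "rx": 0, "ry": 0, "rz": 0, "claw": 1}, {"tx": 0, "ty": 0, "tz": 0, "rx": 0, "ry": 0, "rz": 0, "claw": 1}, {"tx": 0, "ty": 0, "tz": 0, "rx": 0, "ry": 0, "rz": 0, "claw": 1}], "squeeze": 90}}

```text
t: 19.53
eef_pos: [0.5128, -0.3094, 0.0138]
ee_rot: [[0.248, 0.969, 0.002], [0.969, -0.248, -0.001], [0.0, 0.002, -1.0]]
wrist_force: [0.0, 1.1, 6.1]
gripper_width: 0.12
finger_force: 88.6
```

{"method": "arm_command", "body": {"steps": [{"tx": 0, "ty": 0, "tz": -0.4, "rx": 0, "ry": 0, "rz": 0, "claw": 1}, {"tx": 0, "ty": 0, "tz": -0.8, "rx": 0, "ry": 0, "rz": 0, "claw": 1}, {"tx": 0, "ty": 0, "tz": -0.8, "rx": 0, "ry": 0, "rz": 0, "claw": 1}, {"tx": 0, "ty": 0, "tz": -0.8, "rx": 0, "ry": 0, "rz": 0, "claw": 1}, {"tx": 0, "ty": 0, "tz": -0.8, "rx": 0, "ry": 0, "rz": 0, "claw": 1}, {"tx": 0, "ty": 0, "tz": -0.8, "rx": 0, "ry": 0, "rz": 0, "claw": 1}, {"tx": 0, "ty": 0, "tz": -0.8, "rx": 0, "ry": 0, "rz": 0, "claw": 1}, {"tx": 0, "ty": 0, "tz": -0.8, "rx": 0, "ry": 0, "rz": 0, "claw": 1}]}}

```text
t: 20.2
eef_pos: [0.5116, -0.3089, 0.1641]
ee_rot: [[0.249, 0.969, 0.0], [0.969, -0.249, 0.0], [0.0, 0.0, -1.0]]
wrist_force: [0.2, 0.2, -2.0]
gripper_width: 0.122
finger_force: 87.9
```

```bash
python3 -c "
from h import *
plan(.484,.3328,.16)
"
```

```text
t 20.2 pos [ 0.5116 -0.3089  0.1641] yaw_y -14.4 j [-15.  26.  54.  95. -22.  70.  30.] w 0.12
rz rows 0.0 then tx,ty,tz [24.59 -7.46  0.16]
```

The tote is lifted (2 N on the wrist). I carry it clear of the shaker, then turn it part-way.

{"method": "arm_command", "body": {"steps": [{"tx": 0.9, "ty": -0.275, "tz": -0.2, "rx": 0, "ry": 0, "rz": 0, "claw": 1}, {"tx": 0.9, "ty": -0.275, "tz": -0.2, "rx": 0, "ry": 0, "rz": 0, "claw": 1}, {"tx": 0.9, "ty": -0.275, "tz": -0.2, "rx": 0, "ry": 0, "rz": 0, "claw": 1}, {"tx": 0.9, "ty": -0.275, "tz": -0.2, "rx": 0, "ry": 0, "rz": 0, "claw": 1}, {"tx": 0.9, "ty": -0.275, "tz": -0.2, "rx": 0, "ry": 0, "rz": 0, "claw": 1}, {"tx": 0.9, "ty": -0.275, "tz": -0.2, "rx": 0, "ry": 0, "rz": 0, "claw": 1}, {"tx": 0.9, "ty": -0.275, "tz": -0.2, "rx": 0, "ry": 0, "rz": 0, "claw": 1}, {"tx": 0.9, "ty": -0.275, "tz": -0.2, "rx": 0, "ry": 0, "rz": 0, "claw": 1}]}}

```text
t: 20.87
eef_pos: [0.5029, -0.1201, 0.2031]
ee_rot: [[0.249, 0.968, 0.0], [0.968, -0.249, 0.001], [0.001, 0.0, -1.0]]
wrist_force: [0.2, 0.4, -1.6]
gripper_width: 0.113
finger_force: 88.3
```

{"method": "arm_command", "body": {"steps": [{"tx": 0.9, "ty": -0.275, "tz": -0.2, "rx": 0, "ry": 0, "rz": 0, "claw": 1}, {"tx": 0.9, "ty": -0.275, "tz": -0.2, "rx": 0, "ry": 0, "rz": 0, "claw": 1}, {"tx": 0.9, "ty": -0.275, "tz": 0, "rx": 0, "ry": 0, "rz": 0, "claw": 1}, {"tx": 0, "ty": 0, "tz": 0, "rx": 0, "ry": 0, "rz": -0.9, "claw": 1}, {"tx": 0, "ty": 0, "tz": 0, "rx": 0, "ry": 0, "rz": -0.9, "claw": 1}, {"tx": 0, "ty": 0, "tz": 0, "rx": 0, "ry": 0, "rz": -0.9, "claw": 1}, {"tx": 0, "ty": 0, "tz": 0, "rx": 0, "ry": 0, "rz": -0.9, "claw": 1}, {"tx": 0, "ty": 0, "tz": 0, "rx": 0, "ry": 0, "rz": -0.9, "claw": 1}]}}

```text
t: 21.53
eef_pos: [0.4998, -0.0508, 0.2128]
ee_rot: [[-0.222, 0.975, 0.0], [0.975, 0.222, 0.001], [0.001, 0.0, -1.0]]
wrist_force: [0.3, 0.2, -2.5]
gripper_width: 0.118
finger_force: 88.2
```

{"method": "arm_command", "body": {"steps": [{"tx": 0, "ty": 0, "tz": 0, "rx": 0, "ry": 0, "rz": -0.9, "claw": 1}, {"tx": 0, "ty": 0, "tz": 0, "rx": 0, "ry": 0, "rz": -0.9, "claw": 1}, {"tx": 0, "ty": 0, "tz": 0, "rx": 0, "ry": 0, "rz": -0.9, "claw": 1}, {"tx": 0, "ty": 0, "tz": 0, "rx": 0, "ry": 0, "rz": -0.9, "claw": 1}, {"tx": 0, "ty": 0, "tz": 0, "rx": 0, "ry": 0, "rz": -0.9, "claw": 1}, {"tx": 0, "ty": 0, "tz": 0, "rx": 0, "ry": 0, "rz": -0.9, "claw": 1}, {"tx": 0, "ty": 0, "tz": 0, "rx": 0, "ry": 0, "rz": -0.9, "claw": 1}, {"tx": 0, "ty": 0, "tz": 0, "rx": 0, "ry": 0, "rz": -0.9, "claw": 1}]}}

```text
t: 22.2
eef_pos: [0.4999, -0.0509, 0.2128]
ee_rot: [[-0.829, 0.559, 0.0], [0.559, 0.829, 0.001], [0.0, 0.001, -1.0]]
wrist_force: [0.3, -0.7, -2.8]
gripper_width: 0.121
finger_force: 88.2
```

```bash
python3 -c "
from h import *
plan(.484,.3328,.21)
"
```

```text
t 22.2 pos [ 0.4999 -0.0509  0.2128] yaw_y 56.0 j [-47.   4.  51. 106.  -3.  72.  60.] w 0.12
rz rows 0.0 then tx,ty,tz [ 9.1  12.37  0.11]
```

{"method": "arm_command", "body": {"steps": [{"tx": 0.7, "ty": 0.95, "tz": 0, "rx": 0, "ry": 0, "rz": 0, "claw": 1}, {"tx": 0.7, "ty": 0.95, "tz": 0, "rx": 0, "ry": 0, "rz": 0, "claw": 1}, {"tx": 0.7, "ty": 0.95, "tz": 0, "rx": 0, "ry": 0, "rz": 0, "claw": 1}, {"tx": 0.7, "ty": 0.95, "tz": 0, "rx": 0, "ry": 0, "rz": 0, "claw": 1}, {"tx": 0.7, "ty": 0.95, "tz": 0, "rx": 0, "ry": 0, "rz": 0, "claw": 1}, {"tx": 0.7, "ty": 0.95, "tz": 0, "rx": 0, "ry": 0, "rz": 0, "claw": 1}, {"tx": 0.7, "ty": 0.95, "tz": 0, "rx": 0, "ry": 0, "rz": 0, "claw": 1}, {"tx": 0.7, "ty": 0.95, "tz": 0, "rx": 0, "ry": 0, "rz": 0, "claw": 1}]}}

```text
t: 22.87
eef_pos: [0.4909, 0.1863, 0.2131]
ee_rot: [[-0.827, 0.563, 0.0], [0.563, 0.827, 0.001], [0.0, 0.001, -1.0]]
wrist_force: [0.3, -0.3, -2.8]
gripper_width: 0.122
finger_force: 88.3
```

{"method": "arm_command", "body": {"steps": [{"tx": 0.7, "ty": 0.95, "tz": 0, "rx": 0, "ry": 0, "rz": 0, "claw": 1}, {"tx": 0.7, "ty": 0.95, "tz": 0, "rx": 0, "ry": 0, "rz": 0, "claw": 1}, {"tx": 0.7, "ty": 0.95, "tz": 0, "rx": 0, "ry": 0, "rz": 0, "claw": 1}, {"tx": 0.7, "ty": 0.95, "tz": 0, "rx": 0, "ry": 0, "rz": 0, "claw": 1}, {"tx": 0.7, "ty": 0.97, "tz": 0, "rx": 0, "ry": 0, "rz": 0, "claw": 1}, {"tx": 0, "ty": 0, "tz": 0, "rx": 0, "ry": 0, "rz": -1, "claw": 1}, {"tx": 0, "ty": 0, "tz": 0, "rx": 0, "ry": 0, "rz": -1, "claw": 1}, {"tx": 0, "ty": 0, "tz": 0, "rx": 0, "ry": 0, "rz": -1, "claw": 1}]}}

```text
t: 23.53
eef_pos: [0.4857, 0.3332, 0.2128]
ee_rot: [[-0.962, 0.274, 0.0], [0.274, 0.962, -0.001], [-0.001, -0.001, -1.0]]
wrist_force: [0.5, -0.7, -1.6]
gripper_width: 0.118
finger_force: 88.4
```

```bash
python3 -c "
from h import *
plan(.484,.3328,.21,176)
"
```

```text
t 23.53 pos [0.4857 0.3332 0.2128] yaw_y 74.1 j [-65.  16.  32.  92.  -9.  74.  42.] w 0.12
rz rows -16.98 then tx,ty,tz [0.02 0.07 0.11]
```

{"method": "arm_command", "body": {"steps": [{"tx": 0, "ty": 0, "tz": 0, "rx": 0, "ry": 0, "rz": -1, "claw": 1}, {"tx": 0, "ty": 0, "tz": 0, "rx": 0, "ry": 0, "rz": -1, "claw": 1}, {"tx": 0, "ty": 0, "tz": 0, "rx": 0, "ry": 0, "rz": -1, "claw": 1}, {"tx": 0, "ty": 0, "tz": 0, "rx": 0, "ry": 0, "rz": -1, "claw": 1}, {"tx": 0, "ty": 0, "tz": 0, "rx": 0, "ry": 0, "rz": -1, "claw": 1}, {"tx": 0, "ty": 0, "tz": 0, "rx": 0, "ry": 0, "rz": -1, "claw": 1}, {"tx": 0, "ty": 0, "tz": 0, "rx": 0, "ry": 0, "rz": -1, "claw": 1}, {"tx": 0, "ty": 0, "tz": 0, "rx": 0, "ry": 0, "rz": -1, "claw": 1}]}}

```text
t: 24.2
eef_pos: [0.4859, 0.3327, 0.2131]
ee_rot: [[-0.848, -0.531, 0.0], [-0.531, 0.848, -0.0], [-0.0, -0.0, -1.0]]
wrist_force: [0.1, -0.6, -2.8]
gripper_width: 0.119
finger_force: 88.4
```

{"method": "arm_command", "body": {"steps": [{"tx": 0, "ty": 0, "tz": 0, "rx": 0, "ry": 0, "rz": -1, "claw": 1}, {"tx": 0, "ty": 0, "tz": 0, "rx": 0, "ry": 0, "rz": -1, "claw": 1}, {"tx": 0, "ty": 0, "tz": 0, "rx": 0, "ry": 0, "rz": -1, "claw": 1}, {"tx": 0, "ty": 0, "tz": 0, "rx": 0, "ry": 0, "rz": -1, "claw": 1}, {"tx": 0, "ty": 0, "tz": 0, "rx": 0, "ry": 0, "rz": -1, "claw": 1}, {"tx": 0, "ty": 0, "tz": 0, "rx": 0, "ry": 0, "rz": -1, "claw": 1}]}}

```text
t: 24.7
eef_pos: [0.4859, 0.3326, 0.2131]
ee_rot: [[-0.374, -0.928, 0.001], [-0.928, 0.374, -0.0], [0.0, -0.001, -1.0]]
wrist_force: [0.8, -0.1, -3.3]
gripper_width: 0.119
finger_force: 88.4
```

```bash
python3 -c "
from h import *
plan(.484,.3328,.21,176)
"
```

```text
t 24.7 pos [0.4859 0.3326 0.2131] yaw_y 158.1 j [-56.  15.  21.  92.  -6.  74. 124.] w 0.12
rz rows -2.99 then tx,ty,tz [-0.    0.08  0.12]
```

{"method": "arm_command", "body": {"steps": [{"tx": 0, "ty": 0, "tz": 0, "rx": 0, "ry": 0, "rz": -1, "claw": 1}, {"tx": 0, "ty": 0, "tz": 0, "rx": 0, "ry": 0, "rz": -1, "claw": 1}, {"tx": 0, "ty": 0, "tz": 0, "rx": 0, "ry": 0, "rz": -0.8, "claw": 1}, {"tx": 0, "ty": 0, "tz": 0, "rx": 0, "ry": 0, "rz": -0.5, "claw": 1}, {"tx": 0, "ty": 0, "tz": 0, "rx": 0, "ry": 0, "rz": 0, "claw": 1}, {"tx": 0, "ty": 0, "tz": 0, "rx": 0, "ry": 0, "rz": 0, "claw": 1}]}}

```text
t: 25.2
eef_pos: [0.4859, 0.3329, 0.2129]
ee_rot: [[-0.044, -0.999, 0.0], [-0.999, 0.044, -0.0], [-0.0, -0.0, -1.0]]
wrist_force: [0.2, 0.4, -2.4]
gripper_width: 0.117
finger_force: 88.4
```

```bash
python3 -c "
from h import *
s,p,W,i=snap('w7')
plan(.484,.3328,.125)
w=W.reshape(-1,3)
for lo,hi in((.056,.0685),(.225,.26)):
  m=(w[:,2]>lo)&(w[:,2]<hi)&(w[:,1]>.2)&(w[:,1]<.5)&(w[:,0]<.65)&(w[:,0]>.3);v=w[m]
  if len(v): print(len(v),cv2.minAreaRect((v[:,:2]*1000).astype(np.float32)),v.min(0),v.max(0))
"
```

```text
t 25.25 pos [0.4859 0.333  0.2128] yaw_y 177.5 j [-54.  15.  18.  92.  -5.  74. 142.] w 0.12
rz rows 0.0 then tx,ty,tz [0.01 0.08 3.51]
3064 ((482.13885498046875, 262.43377685546875), (15.910951614379883, 233.85743713378906), 87.59408569335938) [0.36524617 0.25300118 0.05602807] [0.5989051  0.27495283 0.06770849]
69002 ((494.1553955078125, 329.63519287109375), (143.9693145751953, 250.78684997558594), 87.48291778564453) [0.36751908 0.25369169 0.22500263] [0.62067078 0.40362617 0.2599974 ]
```

View pics/w7.png

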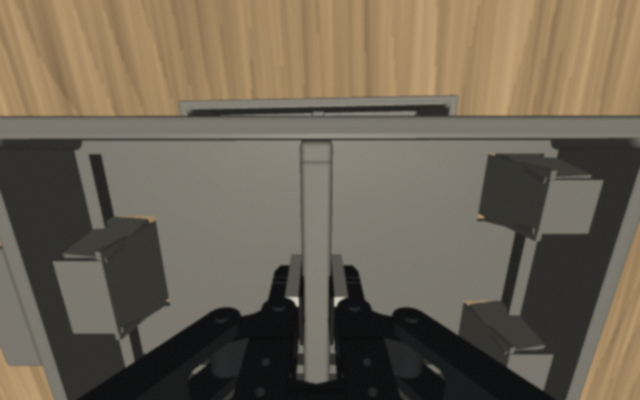

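The held tote is turned half round, its tab now away from the robot, and square over the deep tote, whose edge shows at (320,107). I lower it.

{"method": "arm_command", "body": {"steps": [{"tx": 0.03, "ty": 0.07, "tz": 0.6, "rx": 0, "ry": 0, "rz": 0, "claw": 1}, {"tx": 0, "ty": 0, "tz": 0.8, "rx": 0, "ry": 0, "rz": 0, "claw": 1}, {"tx": 0, "ty": 0, "tz": 0.8, "rx": 0, "ry": 0, "rz": 0, "claw": 1}, {"tx": 0, "ty": 0, "tz": 0.8, "rx": 0, "ry": 0, "rz": 0, "claw": 1}, {"tx": 0, "ty": 0, "tz": 0.8, "rx": 0, "ry": 0, "rz": 0, "claw": 1}, {"tx": 0, "ty": 0, "tz": 0.7, "rx": 0, "ry": 0, "rz": 0, "claw": 1}, {"tx": 0, "ty": 0, "tz": 0, "rx": 0, "ry": 0, "rz": 0, "claw": 1}, {"tx": 0, "ty": 0, "tz": 0, "rx": 0, "ry": 0, "rz": 0, "claw": 1}]}}

```text
t: 25.92
eef_pos: [0.4837, 0.3322, 0.0996]
ee_rot: [[-0.043, -0.999, -0.001], [-0.999, 0.043, -0.001], [0.001, 0.001, -1.0]]
wrist_force: [0.5, 0.7, -1.5]
gripper_width: 0.118
finger_force: 88.3
```

```bash
python3 -c "
from h import *
plan(.484,.332,.0675)
"
```

```text
t 25.92 pos [0.4837 0.3322 0.0996] yaw_y 177.5 j [-53.  21.  17.  99.  -7.  61. 144.] w 0.12
rz rows 0.0 then tx,ty,tz [ 0.01 -0.01  1.28]
```

{"method": "arm_command", "body": {"steps": [{"tx": 0, "ty": 0, "tz": 0.3, "rx": 0, "ry": 0, "rz": 0, "claw": 1}, {"tx": 0, "ty": 0, "tz": 0.3, "rx": 0, "ry": 0, "rz": 0, "claw": 1}, {"tx": 0, "ty": 0, "tz": 0.2, "rx": 0, "ry": 0, "rz": 0, "claw": 1}, {"tx": 0, "ty": 0, "tz": 0.15, "rx": 0, "ry": 0, "rz": 0, "claw": 1}, {"tx": 0, "ty": 0, "tz": 0.15, "rx": 0, "ry": 0, "rz": 0, "claw": 1}, {"tx": 0, "ty": 0, "tz": 0.1, "rx": 0, "ry": 0, "rz": 0, "claw": 1}, {"tx": 0, "ty": 0, "tz": 0, "rx": 0, "ry": 0, "rz": 0, "claw": 1}, {"tx": 0, "ty": 0, "tz": 0, "rx": 0, "ry": 0, "rz": 0, "claw": 1}]}}

```text
t: 26.58
eef_pos: [0.4841, 0.3326, 0.0698]
ee_rot: [[-0.042, -0.999, 0.0], [-0.999, 0.042, 0.0], [-0.0, -0.0, -1.0]]
wrist_force: [0.0, 0.5, -3.3]
gripper_width: 0.118
finger_force: 88.5
```

Not resting yet; I lower it a little more.

{"method": "arm_command", "body": {"steps": [{"tx": 0, "ty": 0, "tz": 0.08, "rx": 0, "ry": 0, "rz": 0, "claw": 1}, {"tx": 0, "ty": 0, "tz": 0.04, "rx": 0, "ry": 0, "rz": 0, "claw": 1}, {"tx": 0, "ty": 0, "tz": 0, "rx": 0, "ry": 0, "rz": 0, "claw": 1}, {"tx": 0, "ty": 0, "tz": 0, "rx": 0, "ry": 0, "rz": 0, "claw": 1}]}}

```text
t: 26.92
eef_pos: [0.4844, 0.3329, 0.0688]
ee_rot: [[-0.042, -0.999, 0.001], [-0.999, 0.042, 0.001], [-0.001, -0.001, -1.0]]
wrist_force: [-5.7, -4.1, 15.1]
gripper_width: 0.121
finger_force: 91.0
```

It rests on the ledges (15 N). I let go and rise.

{"method": "arm_command", "body": {"steps": [{"tx": 0, "ty": 0, "tz": -0.04, "rx": 0, "ry": 0, "rz": 0, "claw": 1}, {"tx": 0, "ty": 0, "tz": 0, "rx": 0, "ry": 0, "rz": 0, "claw": 0.7}, {"tx": 0, "ty": 0, "tz": 0, "rx": 0, "ry": 0, "rz": 0, "claw": 0.6}, {"tx": 0, "ty": 0, "tz": 0, "rx": 0, "ry": 0, "rz": 0, "claw": 0.6}, {"tx": 0, "ty": 0, "tz": -0.3, "rx": 0, "ry": 0, "rz": 0, "claw": 0.6}, {"tx": 0, "ty": 0, "tz": -0.7, "rx": 0, "ry": 0, "rz": 0, "claw": 0.6}, {"tx": 0, "ty": 0, "tz": -1, "rx": 0, "ry": 0, "rz": 0, "claw": 0.6}, {"tx": 0, "ty": 0, "tz": -1, "rx": 0, "ry": 0, "rz": 0, "claw": 0.3}]}}

```text
t: 27.58
eef_pos: [0.4838, 0.3323, 0.1438]
ee_rot: [[-0.042, -0.999, -0.001], [-0.999, 0.042, -0.001], [0.001, 0.001, -1.0]]
wrist_force: [0.5, 0.5, 0.8]
gripper_width: 0.526
finger_force: 0.0
```

{"method": "arm_command", "body": {"steps": [{"tx": 0, "ty": 0, "tz": -1, "rx": 0, "ry": 0, "rz": 0, "claw": 0}, {"tx": 0, "ty": 0, "tz": -1, "rx": 0, "ry": 0, "rz": 1, "claw": 0}, {"tx": 0, "ty": 0, "tz": -1, "rx": 0, "ry": 0, "rz": 1, "claw": 0}, {"tx": 0, "ty": 0, "tz": 0, "rx": 0, "ry": 0, "rz": 1, "claw": 0}, {"tx": 0, "ty": 0, "tz": 0, "rx": 0, "ry": 0, "rz": 1, "claw": 0}, {"tx": 0, "ty": 0, "tz": 0, "rx": 0, "ry": 0, "rz": 1, "claw": 0}, {"tx": 0, "ty": 0, "tz": 0, "rx": 0, "ry": 0, "rz": 1, "claw": 0}, {"tx": 0, "ty": 0, "tz": 0, "rx": 0, "ry": 0, "rz": 1, "claw": 0}]}}

```text
t: 28.25
eef_pos: [0.4841, 0.3326, 0.2184]
ee_rot: [[-0.703, -0.711, 0.0], [-0.711, 0.703, 0.0], [-0.001, 0.0, -1.0]]
wrist_force: [-0.3, 0.1, 0.3]
gripper_width: 1.003
finger_force: 0.0
```

{"method": "arm_command", "body": {"steps": [{"tx": 0, "ty": 0, "tz": 0, "rx": 0, "ry": 0, "rz": 1, "claw": 0}, {"tx": 0, "ty": 0, "tz": 0, "rx": 0, "ry": 0, "rz": 1, "claw": 0}, {"tx": 0, "ty": 0, "tz": 0, "rx": 0, "ry": 0, "rz": 1, "claw": 0}, {"tx": 0, "ty": 0, "tz": 0, "rx": 0, "ry": 0, "rz": 1, "claw": 0}, {"tx": 0, "ty": 0, "tz": 0, "rx": 0, "ry": 0, "rz": 1, "claw": 0}, {"tx": 0, "ty": 0, "tz": 0, "rx": 0, "ry": 0, "rz": 1, "claw": 0}, {"tx": 0, "ty": 0, "tz": 0, "rx": 0, "ry": 0, "rz": 1, "claw": 0}, {"tx": 0, "ty": 0, "tz": 0, "rx": 0, "ry": 0, "rz": 0.8, "claw": 0}]}}

```text
t: 28.92
eef_pos: [0.4841, 0.3326, 0.2184]
ee_rot: [[-1.0, 0.026, 0.0], [0.026, 1.0, 0.0], [-0.0, 0.0, -1.0]]
wrist_force: [0.5, -0.4, -0.4]
gripper_width: 1.001
finger_force: 0.0
```

```bash
cat >> h.py <<'E'
def stack(W):
    w=W.reshape(-1,3)
    for lo,hi in((.095,.107),(.058,.0685)):
        m=(w[:,2]>lo)&(w[:,2]<hi)&(w[:,1]>.2)&(w[:,1]<.43)&(w[:,0]<.65)&(w[:,0]>.3);v=w[m]
        if len(v):
            print("stack",len(v),cv2.minAreaRect((v[:,:2]*1000).astype(np.float32)),v.min(0).round(4),v.max(0).round(4))
            if lo>.09: 
                v=v[v[:,2]>.0975];print("rim plane slopes,z",np.linalg.lstsq(np.c_[v[:,:2]-[.484,.333],np.ones(len(v))],v[:,2],rcond=None)[0].round(4))
E
python3 -c "
from h import *
s,p,W,i=snap('w8')
plan(.567,.095,.2);stack(W)
"
```

```text
t 28.97 pos [0.4841 0.3327 0.2183] yaw_y 88.2 j [-63.  15.  29.  92.  -8.  74.  56.] w 1.0
rz rows 0.0 then tx,ty,tz [-3.61 -9.4   0.73]
stack 10636 ((493.0190734863281, 334.31854248046875), (152.5388946533203, 250.3834686279297), 87.64481353759766) [0.3654 0.2544 0.095 ] [0.619  0.4151 0.1028]
rim plane slopes,z [-0.0018  0.0004  0.1001]
stack 25525 ((470.80084228515625, 335.3514099121094), (129.15325927734375, 240.4038848876953), 87.77748107910156) [0.3501 0.2667 0.058 ] [0.5928 0.4031 0.0685]
```

View pics/w8.png

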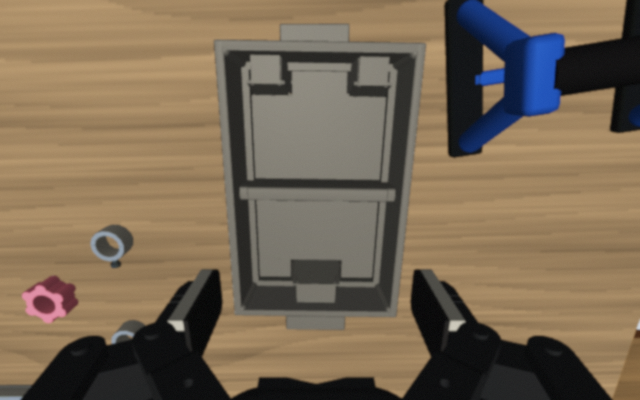

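The stack is level: the upper rim is at 100 mm, centred within about 2 mm, with the tab now turned away. Next is the near ring.

{"method": "arm_command", "body": {"steps": [{"tx": -0.34, "ty": -0.94, "tz": 0, "rx": 0, "ry": 0, "rz": 0, "claw": 0}, {"tx": -0.34, "ty": -0.94, "tz": 0, "rx": 0, "ry": 0, "rz": 0, "claw": 0}, {"tx": -0.34, "ty": -0.94, "tz": 0, "rx": 0, "ry": 0, "rz": 0, "claw": 0}, {"tx": -0.34, "ty": -0.94, "tz": 0, "rx": 0, "ry": 0, "rz": 0, "claw": 0}, {"tx": -0.34, "ty": -0.94, "tz": 0, "rx": 0, "ry": 0, "rz": 0, "claw": 0}, {"tx": -0.34, "ty": -0.94, "tz": 0.3, "rx": 0, "ry": 0, "rz": 0, "claw": 0}, {"tx": -0.34, "ty": -0.94, "tz": 0.4, "rx": 0, "ry": 0, "rz": 0, "claw": 0}, {"tx": -0.34, "ty": -0.94, "tz": 0.4, "rx": 0, "ry": 0, "rz": 0, "claw": 0}]}}

```text
t: 29.63
eef_pos: [0.5486, 0.1421, 0.1907]
ee_rot: [[-1.0, 0.018, 0.001], [0.018, 1.0, 0.001], [-0.001, 0.001, -1.0]]
wrist_force: [1.0, -0.3, 0.2]
gripper_width: 0.999
finger_force: 0.0
```

{"method": "arm_command", "body": {"steps": [{"tx": -0.34, "ty": -0.94, "tz": 0.4, "rx": 0, "ry": 0, "rz": 0, "claw": 0}, {"tx": -0.34, "ty": -0.94, "tz": 0.4, "rx": 0, "ry": 0, "rz": 0, "claw": 0}, {"tx": 0, "ty": 0, "tz": 0, "rx": 0, "ry": 0, "rz": 0, "claw": 0}, {"tx": 0, "ty": 0, "tz": 0, "rx": 0, "ry": 0, "rz": 0, "claw": 0}]}}

```text
t: 29.97
eef_pos: [0.5642, 0.0942, 0.1703]
ee_rot: [[-1.0, 0.022, -0.0], [0.022, 1.0, -0.0], [0.0, -0.0, -1.0]]
wrist_force: [-0.5, 1.0, 0.7]
gripper_width: 1.001
finger_force: 0.0
```

```bash
cat >> h.py <<'E'
def ring(W,c0):
    w=W.reshape(-1,3);w=w[np.hypot(w[:,0]-c0[0],w[:,1]-c0[1])<.05]
    t=w[w[:,2]>.0195];t=t[t[:,2]<.025];c,r=cv2.minEnclosingCircle((t[:,:2]*1000).astype(np.float32))
    c=np.array(c)/1000;d=np.hypot(*(w[:,:2]-c).T);q=w[(d>.0215)&(d<.034)&(w[:,2]>.0095)&(w[:,2]<.0185)]
    m=q[:,:2].mean(0)-c;a=np.degrees(np.arctan2(m[1],m[0]));print("ring",c.round(4),round(r,1),"screw",a.round(1),len(q),"ext",np.hypot(*(q[:,:2]-c).T).max().round(4))
    return c,a
E
python3 -c "
from h import *
s,p,W,i=snap('w9')
c,a=ring(W,(.5625,.096));plan(*c,.002,a+90)
c,a=ring(W,(.697,.09))
cv2.imwrite('pics/w9c.png',cv2.resize(p[100:380,200:440,::-1],None,fx=2,fy=2))
"
```

```text
ring [0.5612 0.0961] 18.8 screw -5.6 92 ext 0.0315
t 30.02 pos [0.5642 0.0959 0.1706] yaw_y 88.8 j [-45.  17.  37.  98. -11.  69.  83.] w 1.0
rz rows 0.73 then tx,ty,tz [ 0.12 -0.    6.74]
ring [0.6943 0.0897] 18.9 screw 25.5 64 ext 0.0313
```

View pics/w9c.png

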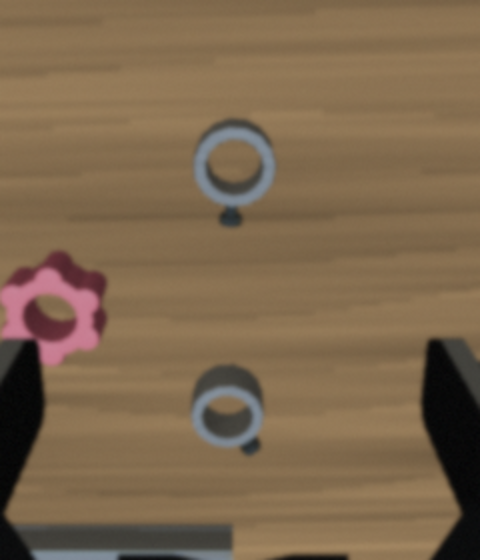

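The crop shows the near ring at (235,165) with its screw below, and the far ring at (228,410) with its screw at lower right. Sizes and screw angles (-6 and 25.5 degrees) fit. I grasp the near ring.

{"method": "arm_command", "body": {"steps": [{"tx": 0.12, "ty": 0, "tz": 0.9, "rx": 0, "ry": 0, "rz": 0.7, "claw": 0}, {"tx": 0, "ty": 0, "tz": 1, "rx": 0, "ry": 0, "rz": 0, "claw": 0.2}, {"tx": 0, "ty": 0, "tz": 1, "rx": 0, "ry": 0, "rz": 0, "claw": 0.2}, {"tx": 0, "ty": 0, "tz": 1, "rx": 0, "ry": 0, "rz": 0, "claw": 0.2}, {"tx": 0, "ty": 0, "tz": 1, "rx": 0, "ry": 0, "rz": 0, "claw": 0.2}, {"tx": 0, "ty": 0, "tz": 0.8, "rx": 0, "ry": 0, "rz": 0, "claw": 0.2}, {"tx": 0, "ty": 0, "tz": 0.6, "rx": 0, "ry": 0, "rz": 0, "claw": 0.2}, {"tx": 0, "ty": 0, "tz": 0.4, "rx": 0, "ry": 0, "rz": 0, "claw": 0.2}]}}

```text
t: 30.68
eef_pos: [0.5604, 0.0977, 0.0015]
ee_rot: [[-0.996, 0.091, -0.001], [0.091, 0.996, 0.0], [0.001, 0.0, -1.0]]
wrist_force: [-0.8, 1.3, 0.1]
gripper_width: 0.797
finger_force: 0.0
```

{"method": "arm_command", "body": {"steps": [{"tx": 0, "ty": 0, "tz": 0, "rx": 0, "ry": 0, "rz": 0, "claw": 0.3}, {"tx": 0, "ty": 0, "tz": 0, "rx": 0, "ry": 0, "rz": 0, "claw": 0.5}, {"tx": 0, "ty": 0, "tz": 0, "rx": 0, "ry": 0, "rz": 0, "claw": 0.9}, {"tx": 0, "ty": 0, "tz": 0, "rx": 0, "ry": 0, "rz": 0, "claw": 0.9}, {"tx": 0, "ty": 0, "tz": 0, "rx": 0, "ry": 0, "rz": 0, "claw": 0.9}, {"tx": 0, "ty": 0, "tz": 0, "rx": 0, "ry": 0, "rz": 0, "claw": 0.9}, {"tx": 0, "ty": 0, "tz": 0, "rx": 0, "ry": 0, "rz": 0, "claw": 0.9}], "squeeze": 60}}

```text
t: 31.27
eef_pos: [0.5622, 0.0965, 0.0043]
ee_rot: [[-0.996, 0.094, 0.002], [0.094, 0.996, 0.001], [-0.002, 0.002, -1.0]]
wrist_force: [-0.4, 1.1, 7.2]
gripper_width: 0.416
finger_force: 60.7
```

{"method": "arm_command", "body": {"steps": [{"tx": 0, "ty": 0, "tz": -0.5, "rx": 0, "ry": 0, "rz": 0, "claw": 0.9}, {"tx": 0, "ty": 0, "tz": -1, "rx": 0, "ry": 0, "rz": 0, "claw": 0.9}, {"tx": 0, "ty": 0, "tz": -1, "rx": 0, "ry": 0, "rz": 0, "claw": 0.9}, {"tx": 0, "ty": 0, "tz": -1, "rx": 0, "ry": 0, "rz": 0, "claw": 0.9}, {"tx": 0, "ty": 0, "tz": -1, "rx": 0, "ry": 0, "rz": 0, "claw": 0.9}, {"tx": 0, "ty": 0, "tz": -1, "rx": 0, "ry": 0, "rz": 0, "claw": 0.9}, {"tx": 0, "ty": 0, "tz": -1, "rx": 0, "ry": 0, "rz": -0.5, "claw": 0.9}, {"tx": 0, "ty": 0, "tz": -0.5, "rx": 0, "ry": 0, "rz": 0, "claw": 0.9}]}}

```text
t: 31.93
eef_pos: [0.5622, 0.0957, 0.1819]
ee_rot: [[-0.999, 0.04, 0.004], [0.04, 0.999, 0.002], [-0.004, 0.002, -1.0]]
wrist_force: [0.4, 0.4, -0.2]
gripper_width: 0.407
finger_force: 60.2
```

```bash
python3 -c "
from h import *
a=np.radians(-2.3);R=np.array([[np.cos(a),-np.sin(a)],[np.sin(a),np.cos(a)]])
for x in(-.045,.040):
  c=np.array([.485,.3343])+R@[x,0];print(c);plan(*c,.17,87.7)
"
```

```text
[0.44003625 0.33610593]
t 31.93 pos [0.5622 0.0957 0.1819] yaw_y 87.7 j [-46.  16.  37.  98. -10.  70.  82.] w 0.41
rz rows 0.0 then tx,ty,tz [5.27 9.41 0.47]
[0.52496778 0.33269473]
t 31.93 pos [0.5622 0.0957 0.1819] yaw_y 87.7 j [-46.  16.  37.  98. -10.  70.  82.] w 0.41
rz rows 0.0 then tx,ty,tz [1.87 9.41 0.47]
```

{"method": "arm_command", "body": {"steps": [{"tx": 0.527, "ty": 0.94, "tz": 0, "rx": 0, "ry": 0, "rz": 0, "claw": 0.9}, {"tx": 0.527, "ty": 0.94, "tz": 0, "rx": 0, "ry": 0, "rz": 0, "claw": 0.9}, {"tx": 0.527, "ty": 0.94, "tz": 0, "rx": 0, "ry": 0, "rz": 0, "claw": 0.9}, {"tx": 0.527, "ty": 0.94, "tz": 0, "rx": 0, "ry": 0, "rz": 0, "claw": 0.9}, {"tx": 0.527, "ty": 0.94, "tz": 0, "rx": 0, "ry": 0, "rz": 0, "claw": 0.9}, {"tx": 0.527, "ty": 0.94, "tz": 0, "rx": 0, "ry": 0, "rz": 0, "claw": 0.9}, {"tx": 0.527, "ty": 0.94, "tz": 0, "rx": 0, "ry": 0, "rz": 0, "claw": 0.9}, {"tx": 0.527, "ty": 0.94, "tz": 0, "rx": 0, "ry": 0, "rz": 0, "claw": 0.9}]}}

```text
t: 32.6
eef_pos: [0.4627, 0.289, 0.178]
ee_rot: [[-0.999, 0.044, -0.0], [0.044, 0.999, 0.0], [0.0, 0.0, -1.0]]
wrist_force: [0.6, -0.2, -0.3]
gripper_width: 0.404
finger_force: 60.2
```

{"method": "arm_command", "body": {"steps": [{"tx": 0.527, "ty": 0.94, "tz": 0, "rx": 0, "ry": 0, "rz": 0, "claw": 0.9}, {"tx": 0.527, "ty": 0.94, "tz": 0, "rx": 0, "ry": 0, "rz": 0, "claw": 0.9}, {"tx": 0, "ty": 0, "tz": 0, "rx": 0, "ry": 0, "rz": 0, "claw": 0.9}, {"tx": 0, "ty": 0, "tz": 0, "rx": 0, "ry": 0, "rz": 0, "claw": 0.9}, {"tx": 0, "ty": 0, "tz": 0, "rx": 0, "ry": 0, "rz": 0, "claw": 0.9}]}}

```text
t: 33.02
eef_pos: [0.4396, 0.3354, 0.1778]
ee_rot: [[-0.999, 0.043, 0.0], [0.043, 0.999, -0.001], [-0.0, -0.001, -1.0]]
wrist_force: [-0.2, -0.1, -1.0]
gripper_width: 0.409
finger_force: 60.2
```

```bash
python3 -c "
from h import *
plan(.440,.3361,.065)
"
```

```text
t 33.02 pos [0.4396 0.3354 0.1778] yaw_y 87.5 j [-67.  13.  28. 100.  -6.  69.  51.] w 0.41
rz rows 0.0 then tx,ty,tz [-0.02  0.03  4.51]
```

{"method": "arm_command", "body": {"steps": [{"tx": 0, "ty": 0.03, "tz": 0.7, "rx": 0, "ry": 0, "rz": 0, "claw": 0.9}, {"tx": 0, "ty": 0, "tz": 0.9, "rx": 0, "ry": 0, "rz": 0, "claw": 0.9}, {"tx": 0, "ty": 0, "tz": 0.9, "rx": 0, "ry": 0, "rz": 0, "claw": 0.9}, {"tx": 0, "ty": 0, "tz": 0.8, "rx": 0, "ry": 0, "rz": 0, "claw": 0.9}, {"tx": 0, "ty": 0, "tz": 0.6, "rx": 0, "ry": 0, "rz": 0, "claw": 0.9}, {"tx": 0, "ty": 0, "tz": 0.4, "rx": 0, "ry": 0, "rz": 0, "claw": 0.9}, {"tx": 0, "ty": 0, "tz": 0.2, "rx": 0, "ry": 0, "rz": 0, "claw": 0.9}, {"tx": 0, "ty": 0, "tz": 0, "rx": 0, "ry": 0, "rz": 0, "claw": 0.9}]}}

```text
t: 33.68
eef_pos: [0.4395, 0.336, 0.0647]
ee_rot: [[-0.999, 0.043, -0.001], [0.043, 0.999, -0.001], [0.001, -0.001, -1.0]]
wrist_force: [-0.1, -0.1, -0.4]
gripper_width: 0.41
finger_force: 60.2
```

{"method": "arm_command", "body": {"steps": [{"tx": 0, "ty": 0, "tz": 0, "rx": 0, "ry": 0, "rz": 0, "claw": 0.9}, {"tx": 0, "ty": 0, "tz": 0, "rx": 0, "ry": 0, "rz": 0, "claw": 0.9}]}}

```text
t: 33.85
eef_pos: [0.44, 0.3373, 0.0664]
ee_rot: [[-0.999, 0.042, 0.001], [0.042, 0.999, 0.001], [-0.001, 0.001, -1.0]]
wrist_force: [1.0, -0.6, -0.2]
gripper_width: 0.409
finger_force: 60.2
```

{"method": "arm_command", "body": {"steps": [{"tx": 0, "ty": 0, "tz": 0.1, "rx": 0, "ry": 0, "rz": 0, "claw": 0.9}, {"tx": 0, "ty": 0, "tz": 0, "rx": 0, "ry": 0, "rz": 0, "claw": 0.9}, {"tx": 0, "ty": 0, "tz": 0, "rx": 0, "ry": 0, "rz": 0, "claw": 0.4}, {"tx": 0, "ty": 0, "tz": 0, "rx": 0, "ry": 0, "rz": 0, "claw": 0.4}, {"tx": 0, "ty": 0, "tz": 0, "rx": 0, "ry": 0, "rz": 0, "claw": 0.4}, {"tx": 0, "ty": 0, "tz": -0.4, "rx": 0, "ry": 0, "rz": 0, "claw": 0.4}, {"tx": 0, "ty": 0, "tz": -0.8, "rx": 0, "ry": 0, "rz": 0, "claw": 0.4}, {"tx": 0, "ty": 0, "tz": -1, "rx": 0, "ry": 0, "rz": 0, "claw": 0.4}]}}

```text
t: 34.52
eef_pos: [0.4386, 0.3362, 0.1179]
ee_rot: [[-0.999, 0.042, -0.002], [0.042, 0.999, -0.002], [0.002, -0.002, -1.0]]
wrist_force: [0.0, -0.2, -0.2]
gripper_width: 0.604
finger_force: 0.0
```

{"method": "arm_command", "body": {"steps": [{"tx": 0, "ty": 0, "tz": -1, "rx": 0, "ry": 0, "rz": 0, "claw": 0.2}, {"tx": 0, "ty": 0, "tz": -1, "rx": 0, "ry": 0, "rz": 0, "claw": 0}, {"tx": 0, "ty": 0, "tz": -0.5, "rx": 0, "ry": 0, "rz": 0, "claw": 0}, {"tx": 0, "ty": 0, "tz": 0, "rx": 0, "ry": 0, "rz": 0, "claw": 0}]}}

```text
t: 34.85
eef_pos: [0.4407, 0.338, 0.1844]
ee_rot: [[-0.999, 0.042, 0.004], [0.042, 0.999, 0.004], [-0.004, 0.005, -1.0]]
wrist_force: [-0.3, -0.1, -0.5]
gripper_width: 0.997
finger_force: 0.0
```

```bash
python3 -c "
from h import *
s,p,W,i=snap('w10');stack(W)
blobs(W,p,.075,.09,(.39,.475,.29,.38),100)
plan(.6943,.0897,.17)
"
```

```text
stack 10232 ((486.57940673828125, 334.4351501464844), (152.2750701904297, 236.51980590820312), 87.54524230957031) [0.3653 0.2541 0.095 ] [0.6049 0.4147 0.1029]
rim plane slopes,z [-0.0015  0.0006  0.1001]
stack 26485 ((471.00726318359375, 331.44140625), (150.89932250976562, 240.6909942626953), 87.48699188232422) [0.3504 0.2605 0.058 ] [0.5937 0.4113 0.0685]
px 353 143 n 137 circ [396.5 372.4] 9.2 z 0.0838 lobe -7.3 far -70 rgb [80. 78. 72.]
px 265 145 n 165 circ [395.3 301.1] 11.2 z 0.0865 lobe -29.7 far 92 rgb [87. 85. 78.]
px 314 198 n 1040 circ [439.2 338.3] 19.0 z 0.081 lobe -16.9 far 178 rgb [135. 144. 151.]
t 34.9 pos [0.4401 0.3375 0.1824] yaw_y 87.6 j [-67.  12.  28. 100.  -6.  69.  51.] w 1.0
rz rows 0.0 then tx,ty,tz [-10.58  -9.48   0.5 ]
```

The first ring is flat on the floor (top at 81 mm). Now the far ring.

{"method": "arm_command", "body": {"steps": [{"tx": -0.96, "ty": -0.86, "tz": 0, "rx": 0, "ry": 0, "rz": 0, "claw": 0}, {"tx": -0.96, "ty": -0.86, "tz": 0, "rx": 0, "ry": 0, "rz": 0, "claw": 0}, {"tx": -0.96, "ty": -0.86, "tz": 0, "rx": 0, "ry": 0, "rz": 0, "claw": 0}, {"tx": -0.96, "ty": -0.86, "tz": 0, "rx": 0, "ry": 0, "rz": 0, "claw": 0}, {"tx": -0.96, "ty": -0.86, "tz": 0, "rx": 0, "ry": 0, "rz": 0, "claw": 0}, {"tx": -0.96, "ty": -0.86, "tz": 0, "rx": 0, "ry": 0, "rz": 0, "claw": 0}, {"tx": -0.96, "ty": -0.86, "tz": 0, "rx": 0, "ry": 0, "rz": 0, "claw": 0}, {"tx": -0.96, "ty": -0.86, "tz": 0, "rx": 0, "ry": 0, "rz": 0, "claw": 0}]}}

```text
t: 35.57
eef_pos: [0.6244, 0.1558, 0.1793]
ee_rot: [[-0.999, 0.042, -0.002], [0.042, 0.999, -0.0], [0.001, -0.001, -1.0]]
wrist_force: [1.5, 0.6, -0.2]
gripper_width: 1.002
finger_force: 0.0
```

{"method": "arm_command", "body": {"steps": [{"tx": -0.96, "ty": -0.86, "tz": 0, "rx": 0, "ry": 0, "rz": 0, "claw": 0}, {"tx": -0.96, "ty": -0.86, "tz": 0, "rx": 0, "ry": 0, "rz": 0, "claw": 0}, {"tx": -0.96, "ty": -0.86, "tz": 0, "rx": 0, "ry": 0, "rz": 0, "claw": 0}, {"tx": 0, "ty": 0, "tz": 0, "rx": 0, "ry": 0, "rz": -0.9, "claw": 0}, {"tx": 0, "ty": 0, "tz": 0, "rx": 0, "ry": 0, "rz": -0.9, "claw": 0}, {"tx": 0, "ty": 0, "tz": 0, "rx": 0, "ry": 0, "rz": -0.9, "claw": 0}, {"tx": 0, "ty": 0, "tz": 0, "rx": 0, "ry": 0, "rz": -0.9, "claw": 0}, {"tx": 0, "ty": 0, "tz": 0, "rx": 0, "ry": 0, "rz": -0.9, "claw": 0}]}}

```text
t: 36.23
eef_pos: [0.6927, 0.0895, 0.179]
ee_rot: [[-0.907, -0.42, -0.002], [-0.42, 0.907, -0.0], [0.002, 0.0, -1.0]]
wrist_force: [-0.0, 0.0, -0.1]
gripper_width: 0.998
finger_force: 0.0
```

{"method": "arm_command", "body": {"steps": [{"tx": 0, "ty": 0, "tz": 0, "rx": 0, "ry": 0, "rz": 0, "claw": 0}, {"tx": 0, "ty": 0, "tz": 0, "rx": 0, "ry": 0, "rz": 0, "claw": 0}]}}

```text
t: 36.4
eef_pos: [0.6928, 0.0895, 0.1795]
ee_rot: [[-0.91, -0.414, -0.001], [-0.414, 0.91, -0.0], [0.001, 0.001, -1.0]]
wrist_force: [0.3, -0.1, 0.3]
gripper_width: 1.002
finger_force: 0.0
```

```bash
python3 -c "
from h import *
s,p,W,i=snap('w11')
c,a=ring(W,(.6945,.09));plan(*c,.002,a+90)
"
```

```text
ring [0.6944 0.0893] 18.9 screw 24.3 89 ext 0.0316
t 36.45 pos [0.6929 0.0896 0.1796] yaw_y 114.4 j [-31.  32.  29.  76. -16.  76. 113.] w 1.0
rz rows 0.02 then tx,ty,tz [-0.05 -0.03  7.1 ]
```

{"method": "arm_command", "body": {"steps": [{"tx": -0.05, "ty": -0.02, "tz": 1, "rx": 0, "ry": 0, "rz": 0, "claw": 0}, {"tx": 0, "ty": 0, "tz": 1, "rx": 0, "ry": 0, "rz": 0, "claw": 0.2}, {"tx": 0, "ty": 0, "tz": 1, "rx": 0, "ry": 0, "rz": 0, "claw": 0.2}, {"tx": 0, "ty": 0, "tz": 1, "rx": 0, "ry": 0, "rz": 0, "claw": 0.2}, {"tx": 0, "ty": 0, "tz": 1, "rx": 0, "ry": 0, "rz": 0, "claw": 0.2}, {"tx": 0, "ty": 0, "tz": 0.9, "rx": 0, "ry": 0, "rz": 0, "claw": 0.2}, {"tx": 0, "ty": 0, "tz": 0.7, "rx": 0, "ry": 0, "rz": 0, "claw": 0.2}, {"tx": 0, "ty": 0, "tz": 0.4, "rx": 0, "ry": 0, "rz": 0, "claw": 0.2}]}}

```text
t: 37.12
eef_pos: [0.693, 0.0897, 0.0024]
ee_rot: [[-0.91, -0.414, -0.003], [-0.414, 0.91, -0.001], [0.003, 0.001, -1.0]]
wrist_force: [0.6, 0.3, -0.9]
gripper_width: 0.8
finger_force: 0.0
```

{"method": "arm_command", "body": {"steps": [{"tx": 0, "ty": 0, "tz": 0.04, "rx": 0, "ry": 0, "rz": 0, "claw": 0.3}, {"tx": 0, "ty": 0, "tz": 0, "rx": 0, "ry": 0, "rz": 0, "claw": 0.5}, {"tx": 0, "ty": 0, "tz": 0, "rx": 0, "ry": 0, "rz": 0, "claw": 0.9}, {"tx": 0, "ty": 0, "tz": 0, "rx": 0, "ry": 0, "rz": 0, "claw": 0.9}, {"tx": 0, "ty": 0, "tz": 0, "rx": 0, "ry": 0, "rz": 0, "claw": 0.9}, {"tx": 0, "ty": 0, "tz": 0, "rx": 0, "ry": 0, "rz": 0, "claw": 0.9}, {"tx": 0, "ty": 0, "tz": 0, "rx": 0, "ry": 0, "rz": 0, "claw": 0.9}]}}

```text
t: 37.7
eef_pos: [0.6956, 0.0899, 0.006]
ee_rot: [[-0.909, -0.416, 0.002], [-0.416, 0.909, 0.001], [-0.002, -0.0, -1.0]]
wrist_force: [-0.6, 1.0, 6.0]
gripper_width: 0.41
finger_force: 60.6
```

{"method": "arm_command", "body": {"steps": [{"tx": 0, "ty": 0, "tz": -0.5, "rx": 0, "ry": 0, "rz": 0, "claw": 0.9}, {"tx": 0, "ty": 0, "tz": -1, "rx": 0, "ry": 0, "rz": 0, "claw": 0.9}, {"tx": 0, "ty": 0, "tz": -1, "rx": 0, "ry": 0, "rz": 0, "claw": 0.9}, {"tx": 0, "ty": 0, "tz": -1, "rx": 0, "ry": 0, "rz": 0.9, "claw": 0.9}, {"tx": 0, "ty": 0, "tz": -1, "rx": 0, "ry": 0, "rz": 0.9, "claw": 0.9}, {"tx": 0, "ty": 0, "tz": -1, "rx": 0, "ry": 0, "rz": 0.9, "claw": 0.9}, {"tx": 0, "ty": 0, "tz": -1, "rx": 0, "ry": 0, "rz": 0.9, "claw": 0.9}, {"tx": 0, "ty": 0, "tz": -0.5, "rx": 0, "ry": 0, "rz": 0.85, "claw": 0.9}]}}

```text
t: 38.37
eef_pos: [0.6954, 0.0896, 0.1839]
ee_rot: [[-0.999, 0.042, 0.004], [0.042, 0.999, 0.001], [-0.004, 0.001, -1.0]]
wrist_force: [-0.6, 0.0, -0.8]
gripper_width: 0.411
finger_force: 60.0
```

```bash
python3 -c "
from h import *
plan(.525,.3327,.175,87.7)
"
```

```text
t 38.37 pos [0.6954 0.0896 0.1839] yaw_y 87.6 j [-34.  33.  35.  76. -19.  76.  89.] w 0.41
rz rows -0.01 then tx,ty,tz [7.2  9.44 0.35]
```

{"method": "arm_command", "body": {"steps": [{"tx": 0.72, "ty": 0.944, "tz": 0, "rx": 0, "ry": 0, "rz": 0, "claw": 0.9}, {"tx": 0.72, "ty": 0.944, "tz": 0, "rx": 0, "ry": 0, "rz": 0, "claw": 0.9}, {"tx": 0.72, "ty": 0.944, "tz": 0, "rx": 0, "ry": 0, "rz": 0, "claw": 0.9}, {"tx": 0.72, "ty": 0.944, "tz": 0, "rx": 0, "ry": 0, "rz": 0, "claw": 0.9}, {"tx": 0.72, "ty": 0.944, "tz": 0, "rx": 0, "ry": 0, "rz": 0, "claw": 0.9}, {"tx": 0.72, "ty": 0.944, "tz": 0, "rx": 0, "ry": 0, "rz": 0, "claw": 0.9}, {"tx": 0.72, "ty": 0.944, "tz": 0, "rx": 0, "ry": 0, "rz": 0, "claw": 0.9}, {"tx": 0.72, "ty": 0.944, "tz": 0, "rx": 0, "ry": 0, "rz": 0, "claw": 0.9}]}}

```text
t: 39.03
eef_pos: [0.5565, 0.2846, 0.1802]
ee_rot: [[-0.999, 0.037, 0.0], [0.037, 0.999, 0.001], [-0.0, 0.001, -1.0]]
wrist_force: [0.8, 0.8, -0.7]
gripper_width: 0.408
finger_force: 60.0
```

{"method": "arm_command", "body": {"steps": [{"tx": 0.72, "ty": 0.944, "tz": 0, "rx": 0, "ry": 0, "rz": 0, "claw": 0.9}, {"tx": 0.72, "ty": 0.944, "tz": 0, "rx": 0, "ry": 0, "rz": 0, "claw": 0.9}, {"tx": 0, "ty": 0, "tz": 0, "rx": 0, "ry": 0, "rz": 0, "claw": 0.9}, {"tx": 0, "ty": 0, "tz": 0, "rx": 0, "ry": 0, "rz": 0, "claw": 0.9}, {"tx": 0, "ty": 0, "tz": 0, "rx": 0, "ry": 0, "rz": 0, "claw": 0.9}]}}

```text
t: 39.45
eef_pos: [0.5236, 0.3315, 0.18]
ee_rot: [[-0.999, 0.037, 0.001], [0.037, 0.999, 0.0], [-0.001, 0.0, -1.0]]
wrist_force: [0.9, -0.7, -2.1]
gripper_width: 0.409
finger_force: 60.0
```

```bash
python3 -c "
from h import *
plan(.525,.3327,.065)
"
```

```text
t 39.45 pos [0.5236 0.3315 0.18  ] yaw_y 87.9 j [-62.  22.  32.  90. -12.  71.  60.] w 0.41
rz rows 0.0 then tx,ty,tz [-0.05  0.05  4.6 ]
```

{"method": "arm_command", "body": {"steps": [{"tx": -0.05, "ty": 0.05, "tz": 0.7, "rx": 0, "ry": 0, "rz": 0, "claw": 0.9}, {"tx": 0, "ty": 0, "tz": 0.9, "rx": 0, "ry": 0, "rz": 0, "claw": 0.9}, {"tx": 0, "ty": 0, "tz": 0.9, "rx": 0, "ry": 0, "rz": 0, "claw": 0.9}, {"tx": 0, "ty": 0, "tz": 0.8, "rx": 0, "ry": 0, "rz": 0, "claw": 0.9}, {"tx": 0, "ty": 0, "tz": 0.6, "rx": 0, "ry": 0, "rz": 0, "claw": 0.9}, {"tx": 0, "ty": 0, "tz": 0.4, "rx": 0, "ry": 0, "rz": 0, "claw": 0.9}, {"tx": 0, "ty": 0, "tz": 0.2, "rx": 0, "ry": 0, "rz": 0, "claw": 0.9}, {"tx": 0, "ty": 0, "tz": 0.1, "rx": 0, "ry": 0, "rz": 0, "claw": 0.9}]}}

```text
t: 40.12
eef_pos: [0.5251, 0.3321, 0.0648]
ee_rot: [[-0.999, 0.038, -0.001], [0.038, 0.999, -0.001], [0.001, -0.001, -1.0]]
wrist_force: [-8.0, -5.7, 19.1]
gripper_width: 0.411
finger_force: 62.3
```

{"method": "arm_command", "body": {"steps": [{"tx": 0, "ty": 0, "tz": 0, "rx": 0, "ry": 0, "rz": 0, "claw": 0.9}, {"tx": 0, "ty": 0, "tz": 0, "rx": 0, "ry": 0, "rz": 0, "claw": 0.9}]}}

```text
t: 40.28
eef_pos: [0.5255, 0.3332, 0.0654]
ee_rot: [[-0.999, 0.037, 0.001], [0.037, 0.999, 0.001], [-0.001, 0.001, -1.0]]
wrist_force: [0.1, -0.7, -1.3]
gripper_width: 0.411
finger_force: 60.0
```

{"method": "arm_command", "body": {"steps": [{"tx": 0, "ty": 0, "tz": 0, "rx": 0, "ry": 0, "rz": 0, "claw": 0.4}, {"tx": 0, "ty": 0, "tz": 0, "rx": 0, "ry": 0, "rz": 0, "claw": 0.4}, {"tx": 0, "ty": 0, "tz": 0, "rx": 0, "ry": 0, "rz": 0, "claw": 0.4}, {"tx": 0, "ty": 0, "tz": -0.4, "rx": 0, "ry": 0, "rz": 0, "claw": 0.4}, {"tx": 0, "ty": 0, "tz": -0.8, "rx": 0, "ry": 0, "rz": 0, "claw": 0.4}, {"tx": 0, "ty": 0, "tz": -1, "rx": 0, "ry": 0, "rz": 0, "claw": 0.4}, {"tx": 0, "ty": 0, "tz": -1, "rx": 0, "ry": 0, "rz": 0, "claw": 0.4}, {"tx": 0, "ty": 0, "tz": -1, "rx": 0, "ry": 0, "rz": 0, "claw": 0.2}]}}

```text
t: 40.95
eef_pos: [0.5246, 0.3332, 0.1713]
ee_rot: [[-0.999, 0.037, 0.0], [0.037, 0.999, 0.0], [-0.0, 0.0, -1.0]]
wrist_force: [-0.2, -0.2, 0.2]
gripper_width: 0.724
finger_force: 0.0
```

{"method": "arm_command", "body": {"steps": [{"tx": 0, "ty": 0, "tz": -1, "rx": 0, "ry": 0, "rz": 0, "claw": 0}, {"tx": 0, "ty": 0, "tz": -0.6, "rx": 0, "ry": 0, "rz": 0, "claw": 0}, {"tx": 0, "ty": 0, "tz": 0, "rx": 0, "ry": 0, "rz": 0, "claw": 0}, {"tx": 0, "ty": 0, "tz": 0, "rx": 0, "ry": 0, "rz": 0, "claw": 0}, {"tx": 0, "ty": 0, "tz": 0, "rx": 0, "ry": 0, "rz": 0, "claw": 0}]}}

```text
t: 41.37
eef_pos: [0.5243, 0.3332, 0.2089]
ee_rot: [[-0.999, 0.037, -0.001], [0.037, 0.999, -0.0], [0.001, -0.0, -1.0]]
wrist_force: [-0.8, 0.7, 0.1]
gripper_width: 1.0
finger_force: 0.0
```

```bash
python3 -c "
from h import *
s,p,W,i=snap('w12');print(s['eef_pos']);stack(W)
blobs(W,p,.0765,.0835,(.39,.58,.29,.38),300)
"
```

```text
[0.52427316 0.33321802 0.20889606]
stack 9281 ((501.23779296875, 334.12127685546875), (152.3964385986328, 234.1474151611328), 87.57282257080078) [0.3822 0.2541 0.095 ] [0.6188 0.4146 0.1029]
rim plane slopes,z [-0.0021  0.0002  0.1001]
stack 27627 ((485.16204833984375, 334.85552978515625), (128.9686279296875, 211.39703369140625), 87.63880920410156) [0.3776 0.2663 0.058 ] [0.5924 0.4032 0.0685]
px 317 85 n 1064 circ [439.5 338.4] 18.9 z 0.0811 lobe -4.3 far 70 rgb [132. 142. 150.]
px 316 191 n 837 circ [524.3 334.5] 18.8 z 0.0811 lobe 24.7 far -172 rgb [126. 134. 142.]
```

View pics/w12.png

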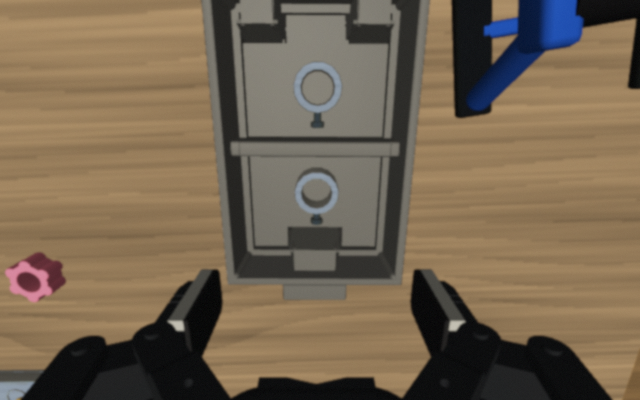

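Both rings lie flat at (317,87) and (316,192), one each side of the divider. The stack is level and the robot touches nothing, so I hand in.

```bash
python3 -c "
from cell import hand_in
print(hand_in())"
```

```text
the job is handed in; nothing more can be done
None
```

The job is handed in; the verdict wasn't shown. The last measurements have both star collars flat in the deep tote, both ring collars flat in the shallow tote, and the shallow tote turned half round and level on the deep one's ledges; no tin, padlock, handle or shaker was touched as far as I could tell, though I took no last overview of them.

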